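# Gauging a stone chuck's backstop depth

## Task

Take the depth of the bore in the stone chuck with the depth gauge: lower its rod into the bore until the collar sits on the chuck's face and the rod has bottomed on the backstop inside, and hold it there with a light, steady pressure for about two seconds. Then draw it out and stand it back in its wooden stand with the collar left where the face set it, so that the reading is kept. Leave the stones, the ring and the bowl alone.

Things in the scene. Friction and masses are not known exactly. Their poses are not given: they have to be found in the camera images.
- gauge: Depth gauge, loose, about 0.25 kg, upright in the stand. Steel rod 12 mm in diameter, its lower end chamfered 2 mm; on top a round aluminium grip 24 mm in diameter, from 118 to 162 mm above the tip. Origin: centre of the rod's flat tip; z up the rod; round, so yaw does not matter. A brass stop collar rides on the rod (collar_face).
- collar_face (a point): Centre of the flat underside of the stop collar: flange 40 mm in diameter, 8 mm thick, hub 22 mm in diameter, 10 mm high above it. It slides stiffly on the rod (about 4 N) and stays where left, from 36 to 86 mm above the tip; it starts at 36 to 40. Lowered into a bore, it meets the face and is pushed up the rod: its height above the tip is then the depth.
- chuck: Steel stone chuck, fixed to the shelf nose up: round flange 110 mm in diameter and 12 mm thick, round body 84 mm in diameter up to 58 mm, nose 64 mm in diameter up to its flat ring-shaped face at 80 mm. Origin: centre of its underside; z up.
- bore_mouth (a point): Centre of the chuck's bore, level with the chuck's face (80 mm above the shelf); z up. A seat 25 mm in diameter is sunk 4 mm into the face; from its flat ledge a bore 15 mm in diameter goes down and ends blind on the flat, rigid end of a backstop screw, 46 to 67 mm below the face: not known beforehand. Over about 20 N on chuck or backstop would upset its setting.
- socket_mouth (a point): Centre of the mouth of the blind socket in the gauge's stand, on its top face 40 mm above the shelf; z up. The stand is a square cedar block, 70 by 70 by 40 mm, fixed to the shelf. The socket is 14 mm in diameter, 30 mm deep, with a 2 mm chamfered mouth; the rod's tip stands on its floor and the collar stays above the block.
- shell_stone: Pale shell playing stone, lens-shaped, 22 mm across and 9 mm thick, loose on the shelf. Origin: centre of its underside. To be left alone.
- glass_stone: Black glass playing stone, lens-shaped, 22 mm across and 9 mm thick, loose on the shelf. Origin: centre of its underside. To be left alone.
- gauge_ring: Bronze gauge ring, 38 mm outside, 24 mm inside, 10 mm high, lying loose on the shelf. Origin: centre of its underside. To be left alone.
- bowl: Small lacquered bowl, 100 mm across the rim and 42 mm high, loose on the shelf. Origin: centre of its underside. To be left alone.
There are look-alikes about, which are no part of the job. What is shaped like the part that bears socket_mouth but blue is not meant.

How it is judged (in metres and radians):
On the way, in this order (a step that is already met when the one before it is completed fails the run):
1. the gauge has been lifted out of its stand (z of gauge in the frame of socket_mouth above 0.005 m), for 0.1 s.
2. the rod is down the chuck's bore and pressed on the backstop, upright, with the collar seated on the chuck's face, for one second (contact force between gauge and backstop above 2 N and horizontal distance between gauge and bore_mouth below 0.004 m and angle between gauge's own z axis and vertical below 0.06 rad and z of collar_face in the frame of bore_mouth between -0.0025 and 0.0015 m), for 1 s.
At the end, for the whole second after the job is handed in: The gauge stands in its stand, released and at rest: tip within 4 mm of the socket's centre and at least 27 mm down it, leaning under 0.12 rad; the collar's height above the rod's tip equals the bore's true depth from face to backstop within 1.5 mm (horizontal distance between gauge and socket_mouth below 0.004 m and z of gauge in the frame of socket_mouth below -0.027 m and angle between gauge's own z axis and vertical below 0.12 rad and linear speed of gauge below 0.01 m/s and ((z of backstop in the frame of bore_mouth between -0.048 and -0.045 m and z of collar_face in the frame of gauge between 0.0445 and 0.0495 m) or (z of backstop in the frame of bore_mouth between -0.05 and -0.048 m and z of collar_face in the frame of gauge between 0.0465 and 0.0515 m) or (z of backstop in the frame of bore_mouth between -0.052 and -0.05 m and z of collar_face in the frame of gauge between 0.0485 and 0.0535 m) or (z of backstop in the frame of bore_mouth between -0.054 and -0.052 m and z of collar_face in the frame of gauge between 0.0505 and 0.0555 m) or (z of backstop in the frame of bore_mouth between -0.056 and -0.054 m and z of collar_face in the frame of gauge between 0.0525 and 0.0575 m) or (z of backstop in the frame of bore_mouth between -0.058 and -0.056 m and z of collar_face in the frame of gauge between 0.0545 and 0.0595 m) or (z of backstop in the frame of bore_mouth between -0.06 and -0.058 m and z of collar_face in the frame of gauge between 0.0565 and 0.0615 m) or (z of backstop in the frame of bore_mouth between -0.062 and -0.06 m and z of collar_face in the frame of gauge between 0.0585 and 0.0635 m) or (z of backstop in the frame of bore_mouth between -0.064 and -0.062 m and z of collar_face in the frame of gauge between 0.0605 and 0.0655 m) or (z of backstop in the frame of bore_mouth between -0.066 and -0.064 m and z of collar_face in the frame of gauge between 0.0625 and 0.0675 m) or (z of backstop in the frame of bore_mouth between -0.069 and -0.066 m and z of collar_face in the frame of gauge between 0.0645 and 0.0695 m))); the robot touches nothing.
It fails at once if the gauge pressed on the backstop or the chuck with more than 20 N (contact force between gauge and backstop above 20 N or contact force between gauge and chuck above 20 N).
It fails at once if the shell stone was moved by more than 15 mm (distance of shell_stone from where it was at the start of the episode above 0.015 m).
It fails at once if the glass stone was moved by more than 15 mm (distance of glass_stone from where it was at the start of the episode above 0.015 m).
It fails at once if the gauge ring was moved by more than 15 mm (distance of gauge_ring from where it was at the start of the episode above 0.015 m).
It fails at once if the bowl was moved by more than 15 mm (distance of bowl from where it was at the start of the episode above 0.015 m).
It also fails if it takes over 64 s, if anything falls off the work surface, if the arm or the gripper's body presses on something with over 40 N, if the wrist force passes 120 N, or if a joint passes its speed limit or range.

## Robot

A 6-joint arm with a two-finger parallel gripper is mounted at the origin on the work surface. World frame = base frame: x ahead of the robot, y to its left, z up, the work surface at z = 0. Lengths are in m, angles in degrees, forces in N, time in s.
With the tool pointing down it reaches from about 0.25 to 0.725 m from the base axis. Payload 9.7 kg.
Tool frame: the origin (TCP) lies midway between the tips of the shut fingers; the grasp point (between the pads) lies 19 mm behind it; y points along the fingers, x is the direction in which the jaws open and shut, and the axes are right-handed (so a half turn about y gives the same grasp; the last joint's range is limited). The gripper opens to 85 mm and grips with 20 to 120 N. Pads are 22 mm wide; open, the fingers measure 114 mm over their backs; the gripper's body (76 mm by 85 mm) begins 54 mm behind the grasp point. The pads swing forward as they close: fully open they stand 13 mm farther back than shut.
Start: joints at [70.932, 4.979, 10.078, 95.1, 0, 90], TCP at [0.18, 0.52, 0.201] pointing down, gripper open.
Joint ranges: [-179.16, 179.16], [-48.56, 103.87], [-65.8, 70.77], [-126.05, 130.52], [-82.76, 87.17], [-180, 180]. Speed limits (degrees/s): [127.2, 127.2, 147.25, 180, 180, 180].

## Interface

Orientations are given as [roll, pitch, yaw] about the fixed x, y, z axes, in that order (R = Rz(yaw) Ry(pitch) Rx(roll)).
In Python, from workcell import get_obs, camera, job_done gives the robot as it stands.
- The arm moves only by the tool play_rows, never from a script. Its argument "moves" is a list of rows, each a list of 3 entries, a list of its own where there are three numbers: the turn, a rotation vector about the tool's x, y, z in degrees, then the shift along the tool's x, y, z in m, then the opening in per cent of the stroke, from 0 (shut) to 100 (fully open). A call has exactly 5 rows; each row is the pose to reach, as a shift and turn from the pose commanded when the call began, along the tool's axes at that moment; what a row does not reach only later rows make up. A row lasts 1/10 s, in which the tool goes at most 50 mm and 8.59 degrees, less where a joint would pass 70% of its speed; a pose out of reach is approached as far as the arm can. A call with a gripper value outside its range is refused whole. The fingers move at their own pace and stop on an object; "grip_force" is the grip in N (left out, the last holds). Time passes only in rows, so rows that repeat a pose let the fingers close, or fill a call up. It gives the time, the measured TCP pose, the force and the opening at its end, in the units of the state.
- get_obs(): the state, without advancing time (a new reading comes with each control period).
- camera(name): name is "scene" or "top" or "wrist"; returns a dict with "img" (384x512x3 uint8, red, green, blue), "fov_y" (degrees; the focal length in pixels is half the picture's height over the tangent of half this angle, whatever the lens; pixels are square), "cx", "cy" (the principal point, pixels), "k1" (the pictures are not rectified: a ray, as slopes to the right and down, at radius r is drawn at 1 + k1 r^2 times it, then the intrinsics apply), "world_from_camera" (4x4, takes a point from camera to world coordinates). Camera axes: x right, y up, looking along -z (the intrinsics and any distortion apply to the point x, -y, -z); pixel columns grow to the right and rows downward; lengths in m; the calibration is good to about 2 mm. A picture is of the moment at which its call begins. There is no depth.
- job_done(): hands the job in, once; it reports no verdict.
The state is a dict: "time": time; "q": joint angles; "qd": joint speeds; "joint_efforts": joint torques, N m; "ee_pos": TCP position; "tcp_rot": TCP orientation; "wrist_force": force on the tool from outside, world axes, zero at the start; "torque": the same for the moment, N m; "opening": finger opening in m.
Only numpy, scipy, OpenCV 4.12 (cv2) and the standard library are available. Lean on these libraries where they do the work, as an engineer would, in place of code of your own. Each camera call takes 0.05 s, during which the arm holds its last target.

## Working session

There is one attempt and no reset: what is moved stays moved. The work goes in short steps, Python scripts to look and compute and a tool call to move; the robot and the scene stay as the last step left them, time stands still between calls to the robot, and variables do not carry over. Pictures are saved under pics/ and viewed, and the job is handed in when it is done.

Besides the shell and the picture viewer there is one more tool, called by a JSON object that holds its "api" and its "payload", one argument or row to a line. play_rows: Moves the arm, as the interface text tells. Its arguments: {"type":"object","properties":{"moves":{"type":"array"},"grip_force":{"type":"number"}},"required":["moves"]}

```bash
mkdir -p pics; ls; python3 - <<'E'
from workcell import get_obs, camera
import cv2,json
o=get_obs(); print(o)
for n in ("scene","top","wrist"):
    c=camera(n); cv2.imwrite(f"pics/{n}0.png",c["img"][:,:,::-1]); print(n,c["fov_y"],c["cx"],c["cy"],c["k1"],c["world_from_camera"])
E
```

```text
pics
{'time': 0.0, 'q': array([ 7.09315939e+01,  5.00984688e+00,  1.00337069e+01,  9.50988344e+01,
       -1.55101886e-04,  8.99984231e+01]), 'qd': array([-0.10689243,  0.00782566, -0.03669336,  0.02095512,  0.01603858,
       -0.08368351]), 'joint_efforts': array([-1.75739129e-03, -5.20393181e+01,  4.64802074e+01,  1.63002958e-02,
       -1.93354858e-04,  3.30359718e-06]), 'ee_pos': array([0.17959575, 0.51956537, 0.19988842]), 'tcp_rot': array([-9.00001530e+01,  7.49743992e-02,  7.09331708e+01]), 'wrist_force': array([-0.11057125, -0.44500941,  0.78887554]), 'torque': array([-0.00292242, -0.03021508, -0.01559209]), 'opening': 0.08531708830011789}
scene 46.06466711623697 259.6388886625919 192.78179583109215 0.033486029254754676 [[ 0.13402775 -0.65786367  0.74111534  1.30916682]
 [ 0.99086695  0.07779031 -0.11014244 -0.13199144]
 [ 0.01480712  0.74910884  0.66228143  0.78970559]
 [ 0.          0.          0.          1.        ]]
top 55.22005775328827 258.8501128775624 188.55779607059378 -0.04232334486459376 [[ 0.01466732  0.98304489 -0.1827775   0.41858358]
 [-0.99977527  0.01721675  0.01236924  0.01502633]
 [ 0.01530636  0.182555    0.98307649  0.73907895]
 [ 0.          0.          0.          1.        ]]
wrist 58.47653533587181 255.21001660519437 186.57643689464425 -0.049762158179766376 [[ 3.27913711e-01 -9.06059434e-01 -2.67448873e-01  1.11252194e-01]
 [ 9.44707381e-01  3.14273854e-01  9.35943835e-02  5.43223419e-01]
 [-7.49886138e-04 -2.83351806e-01  9.59015741e-01  3.73300914e-01]
 [ 0.00000000e+00  0.00000000e+00  0.00000000e+00  1.00000000e+00]]
```

View pics/scene0.png

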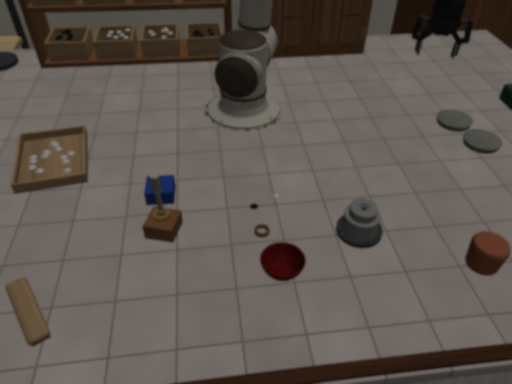

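View pics/top0.png

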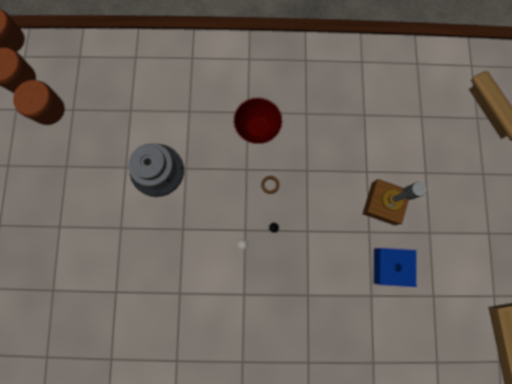

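View pics/wrist0.png

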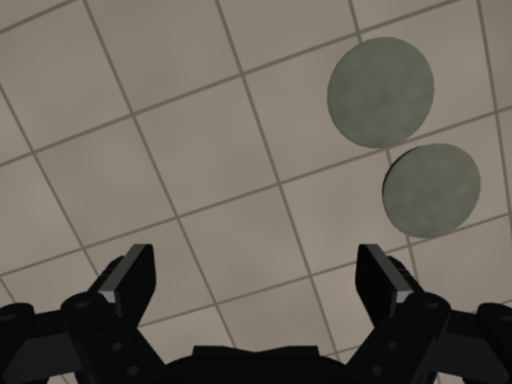

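The scene picture shows the cedar stand with the gauge at about (163,222), or (388,202) in the top view. The empty blue block is at (160,190), or (397,267) in the top view. It is a look-alike and not meant. The chuck is at (360,222), or (155,168) in the top view. Next I'll enlarge these.

```bash
cat > h.py <<'E'
import numpy as np, cv2
from workcell import get_obs, camera
def K(c):
    f=c["img"].shape[0]/2/np.tan(np.radians(c["fov_y"]/2))
    return f
def ray(c,u,v):
    f=K(c); d=np.array([(u-c["cx"])/f,(v-c["cy"])/f])
    s=d.copy()
    for _ in range(30): s=d/(1+c["k1"]*(s@s))
    M=np.array(c["world_from_camera"]); 
    return M[:3,3], M[:3,:3]@np.array([s[0],-s[1],-1.])
def at_z(c,u,v,z):
    o,d=ray(c,u,v); return o+d*(z-o[2])/d[2]
def proj(c,p):
    M=np.array(c["world_from_camera"]); q=M[:3,:3].T@(np.asarray(p,float)-M[:3,3])
    s=np.array([q[0],-q[1]])/-q[2]; s=s*(1+c["k1"]*(s@s)); f=K(c)
    return np.array([c["cx"],c["cy"]])+f*s
def tri(rays):
    A=np.zeros((3,3));b=np.zeros(3)
    for o,d in rays:
        d=d/np.linalg.norm(d);P=np.eye(3)-np.outer(d,d);A+=P;b+=P@o
    p=np.linalg.solve(A,b); return p,[np.linalg.norm((np.eye(3)-np.outer(d,d)/(d@d))@(p-o)) for o,d in rays]
def crop(c,name,u0,v0,w,h,s):
    im=c["img"][v0:v0+h,u0:u0+w,::-1]
    im=cv2.resize(im,None,fx=s,fy=s,interpolation=cv2.INTER_CUBIC)
    im=cv2.convertScaleAbs(im,alpha=1.4,beta=10)
    for k in range(0,w,10):
        cv2.line(im,(k*s,0),(k*s,6 if k%50 else 12),(0,255,255),1)
        if k%20==0: cv2.putText(im,str(u0+k),(k*s,22),0,0.4,(0,255,255),1)
    for k in range(0,h,10):
        cv2.line(im,(0,k*s),(6,k*s),(0,255,255),1)
        if k%20==0: cv2.putText(im,str(v0+k),(8,k*s+4),0,0.4,(0,255,255),1)
    cv2.imwrite(f"pics/{name}.png",im)
E
python3 - <<'E'
from h import *
t=camera("top"); s=camera("scene")
crop(t,"t_st",350,160,90,70,8); crop(t,"t_ch",115,130,80,75,8)
crop(s,"s_st",130,160,70,90,6); crop(s,"s_ch",325,190,70,65,8)
E
```

```text
(no output)
```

View pics/t_st.png

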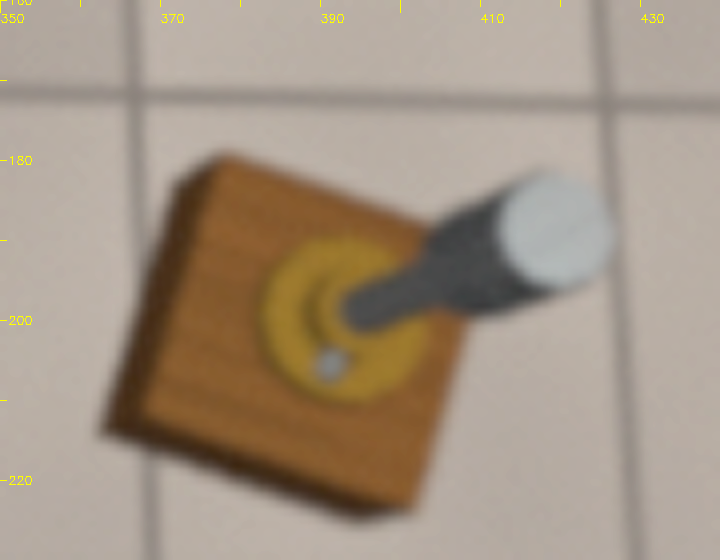

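View pics/t_ch.png

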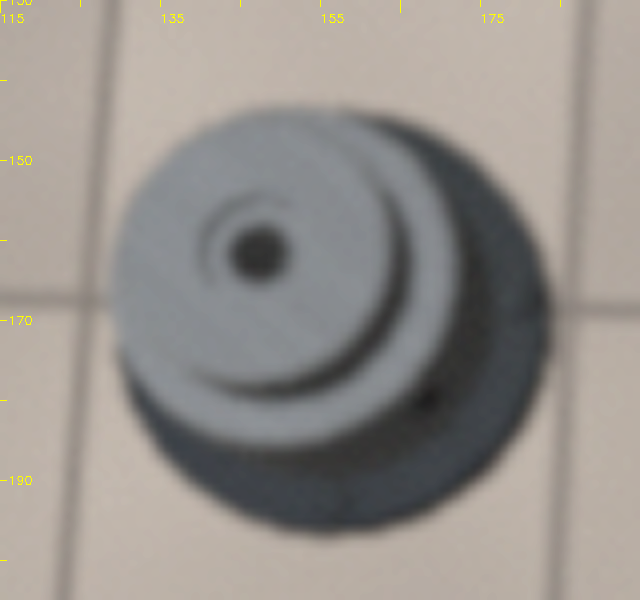

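View pics/s_st.png

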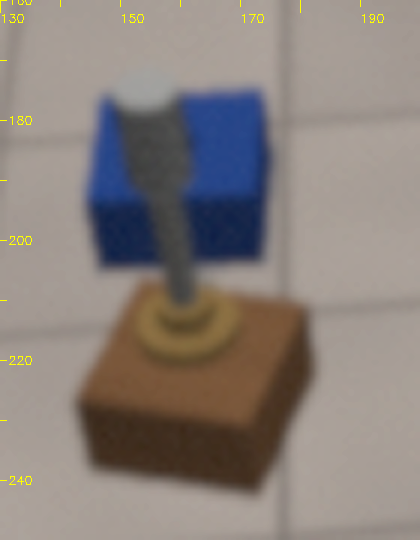

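View pics/s_ch.png

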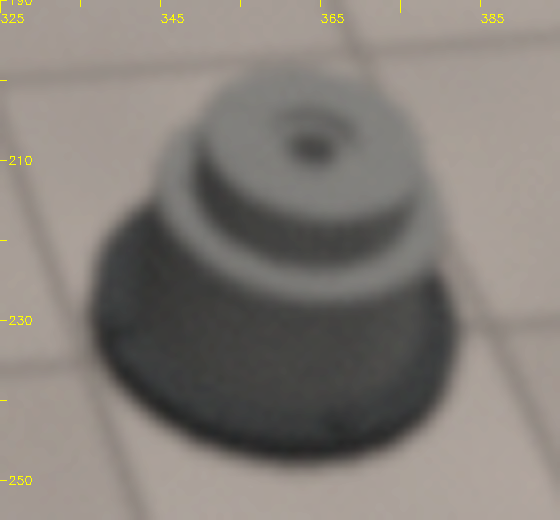

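```bash
python3 - <<'E'
from h import *
np.set_printoptions(precision=4,suppress=True)
t=camera("top"); s=camera("scene")
print("grip top", at_z(t,419.6,188.9,.172), at_z(s,154.2,175,.172), tri([ray(t,419.6,188.9),ray(s,154.2,175)]))
print("bore", at_z(t,147.4,161.5,.076), at_z(s,364.1,208.75,.076), tri([ray(t,147.4,161.5),ray(s,364.1,208.75)]))
C=[at_z(t,378.1,179.4,.04),at_z(t,367.75,211.6,.04),at_z(t,401.6,223.75,.04)]
print("corners",C,np.linalg.norm(C[0]-C[1]),np.linalg.norm(C[2]-C[1]), "centre",(C[0]+C[2])/2)
print("collar top flange", at_z(t,393,200,.056))
print("flange circ", at_z(t,130,130,0))
for n,u,v,z in [("bowl",258,120,.042),("ring",270,185,.01),("glass",274,227,.005),("shell",241.5,245,.005),("blue",397,267,.04)]: print(n,at_z(t,u,v,z))
# overlay predicted circles
E
```

```text
grip top [ 0.528  -0.2485  0.172 ] [ 0.5343 -0.2463  0.172 ] (array([ 0.5288, -0.2485,  0.1685]), [np.float64(0.0015755363081615056), np.float64(0.0015755363081614777)])
bore [0.5895 0.2149 0.076 ] [0.5937 0.2181 0.076 ] (array([0.5907, 0.2178, 0.0727]), [np.float64(0.0017969392243237436), np.float64(0.0017969392243236861)])
corners [array([ 0.571 , -0.2278,  0.04  ]), array([ 0.507 , -0.2047,  0.04  ]), array([ 0.4844, -0.27  ,  0.04  ])] 0.06801787919050353 0.06903832288497515 centre [ 0.5277 -0.2489  0.04  ]
collar top flange [ 0.5279 -0.2492  0.056 ]
flange circ [0.677  0.2797 0.    ]
bowl [0.6879 0.01   0.042 ]
ring [ 0.5619 -0.0166  0.01  ]
glass [ 0.4775 -0.0256  0.005 ]
shell [0.4409 0.0384 0.005 ]
blue [ 0.4025 -0.2569  0.04  ]
```

```bash
cat > plan.py <<'E'
import numpy as np, json, os
from scipy.spatial.transform import Rotation as Ro
F="cmd.json"
def load():
    if os.path.exists(F):
        d=json.load(open(F)); return np.array(d["p"]),Ro.from_matrix(d["R"])
    return np.array([.18,.52,.201]),Ro.from_euler("xyz",[-90,0,70.932],degrees=True)
def did(turn,shift):   # record executed final row
    p,R=load(); p2=p+R.apply(shift); R2=R*Ro.from_rotvec(turn,degrees=True)
    json.dump({"p":p2.tolist(),"R":R2.as_matrix().tolist()},open(F,"w")); show()
def show():
    p,R=load(); print("cmd",p.round(5),R.as_euler("xyz",degrees=True).round(3))
def to(pos,yaw,roll=-90,pitch=0):
    p,R=load(); T=Ro.from_euler("xyz",[roll,pitch,yaw],degrees=True)
    print("turn",(R.inv()*T).as_rotvec(degrees=True).round(3),"shift",R.inv().apply(np.array(pos)-p).round(5))
E
python3 -c "
from plan import *
to([.591,.216,.2],20.1)"
```

```text
turn [ 0.    50.832 -0.   ] shift [-0.15305  0.001   -0.48776]
```

{"api": "play_rows", "payload": {
  "moves": [
    [[0,4,0],[-0.012,0,-0.038],100],
    [[0,9,0],[-0.026,0,-0.083],100],
    [[0,14,0],[-0.041,0,-0.13],100],
    [[0,19,0],[-0.056,0,-0.177],100],
    [[0,24,0],[-0.07,0,-0.224],100]
  ]
}}

```text
time: 0.85
ee_pos: [0.3698, 0.3791, 0.2008]
tcp_rot: [-90.0, -0.0, 46.7]
wrist_force: [0.0, 1.6, -0.3]
opening: 0.0852
```

```bash
python3 -c "
from plan import *
did([0,24,0],[-0.07,0,-0.224])
to([.591,.216,.2],20.1)"
```

```text
cmd [0.36884 0.38066 0.201  ] [-90.      0.     46.932]
turn [ 0.    26.832 -0.   ] shift [ 0.03141  0.001   -0.27474]
```

{"api": "play_rows", "payload": {
  "moves": [
    [[0,5,0],[0.006,0,-0.049],100],
    [[0,11,0],[0.011,0,-0.098],100],
    [[0,16.5,0],[0.017,0,-0.147],100],
    [[0,22,0],[0.022,0,-0.196],100],
    [[0,26,0],[0.028,0,-0.24],100]
  ]
}}

```text
time: 1.35
ee_pos: [0.5646, 0.2352, 0.2006]
tcp_rot: [-90.0, -0.0, 20.7]
wrist_force: [0.7, 0.9, 0.8]
opening: 0.0856
```

```bash
python3 -c "
from plan import *
did([0,26,0],[0.028,0,-0.24])
to([.591,.216,.2],20.1)"
```

```text
cmd [0.56329 0.23723 0.201  ] [-90.      0.     20.932]
turn [-0.     0.832 -0.   ] shift [ 0.0183   0.001   -0.02973]
```

{"api": "play_rows", "payload": {
  "moves": [
    [[0,0.8,0],[0.01,0,-0.016],100],
    [[0,0.8,0],[0.018,0.001,-0.03],100],
    [[0,0.8,0],[0.018,0.001,-0.03],100],
    [[0,0.8,0],[0.018,0.001,-0.03],100],
    [[0,0.8,0],[0.018,0.001,-0.03],100]
  ]
}}

```text
time: 1.85
ee_pos: [0.5897, 0.2163, 0.1999]
tcp_rot: [-90.0, -0.0, 20.2]
wrist_force: [-0.9, -0.8, 0.8]
opening: 0.0854
```

```bash
python3 -c "
from plan import *
did([0,0.8,0],[0.018,0.001,-0.03])
from h import *
c=camera('wrist'); o=get_obs(); print(o['ee_pos'],o['tcp_rot'],o['wrist_force'])
cv2.imwrite('pics/w1.png',c['img'][:,:,::-1])
np.save('w1.npy',c,allow_pickle=True)
u=proj(c,[.591,.216,.08]);print(u)
crop(c,'w1c',int(u[0])-50,int(u[1])-40,100,80,7)
"
```

```text
cmd [0.59082 0.21564 0.2    ] [-90.      0.     20.132]
[0.58979218 0.21635805 0.19999755] [-8.99936957e+01 -2.33775275e-02  2.02229849e+01] [-0.29379092  1.25689194  0.02373177]
[256.73792211 171.61591462]
```

View pics/w1.png

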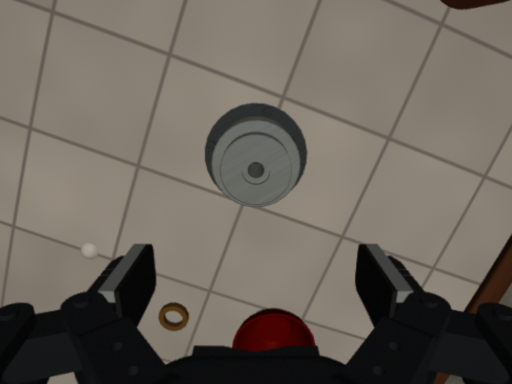

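View pics/w1c.png

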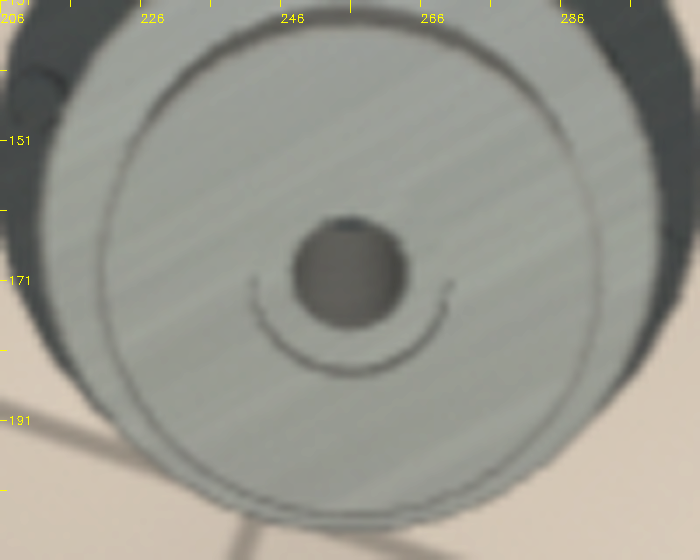

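```bash
python3 -c "
from plan import *
from h import *
c=np.load('w1.npy',allow_pickle=True).item()
print(at_z(c,256,169.9,.076),at_z(c,255.9,169.4,.08))
to([.60,-.02,.23],-2)
to([.529,-.2485,.28],-25.2)"
```

```text
[0.59020013 0.21632636 0.076     ] [0.58961637 0.21762741 0.08      ]
turn [ 0.    22.132 -0.   ] shift [-0.07249 -0.03    -0.2244 ]
turn [ 0.    45.332 -0.   ] shift [-0.21779 -0.08    -0.4145 ]
```

{"api": "play_rows", "payload": {
  "moves": [
    [[0,4,0],[-0.02,-0.02,-0.038],100],
    [[0,9,0],[-0.042,-0.036,-0.079],100],
    [[0,14,0],[-0.064,-0.052,-0.12],100],
    [[0,19,0],[-0.086,-0.068,-0.162],100],
    [[0,24,0],[-0.108,-0.085,-0.204],100]
  ]
}}

```text
time: 2.4
ee_pos: [0.5584, -0.0136, 0.2856]
tcp_rot: [-90.0, -0.0, -4.0]
wrist_force: [0.5, -0.7, 0.6]
opening: 0.0854
```

```bash
python3 -c "
from plan import *
did([0,24,0],[-0.108,-0.085,-0.204])
to([.529,-.2485,.29],-25.2)"
```

```text
cmd [ 0.55963 -0.01307  0.285  ] [-90.      0.     -3.868]
turn [ 0.    21.332 -0.   ] shift [-0.01468 -0.005   -0.23696]
```

{"api": "play_rows", "payload": {
  "moves": [
    [[0,5,0],[-0.003,0,-0.048],100],
    [[0,10,0],[-0.006,-0.001,-0.097],100],
    [[0,15,0],[-0.009,-0.002,-0.146],100],
    [[0,20,0],[-0.012,-0.004,-0.195],100],
    [[0,21.3,0],[-0.015,-0.005,-0.237],100]
  ]
}}

```text
time: 2.9
ee_pos: [0.5278, -0.2497, 0.2901]
tcp_rot: [-90.0, -0.1, -25.3]
wrist_force: [0.9, 0.5, 0.1]
opening: 0.0854
```

{"api": "play_rows", "payload": {
  "moves": [
    [[0,0,0],[0,0,0],100],
    [[0,0,0],[0,0,0],100],
    [[0,0,0],[0,0,0],100],
    [[0,0,0],[0,0,0],100],
    [[0,0,0],[0,0,0],100]
  ]
}}

```text
time: 3.4
ee_pos: [0.5287, -0.2471, 0.2897]
tcp_rot: [-90.0, -0.0, -25.1]
wrist_force: [-0.7, 0.1, 0.0]
opening: 0.0854
```

```bash
python3 -c "
from plan import *
did([0,21.3,0],[-0.015,-0.005,-0.237])
from h import *
c=camera('wrist'); o=get_obs(); print(o['ee_pos'],o['tcp_rot'],o['wrist_force'],o['qd'])
cv2.imwrite('pics/w2.png',c['img'][:,:,::-1])
np.save('w2.npy',c,allow_pickle=True)
u=proj(c,[.529,-.2485,.172]);print(u)
crop(c,'w2c',int(u[0])-50,int(u[1])-40,100,80,7)
"
```

```text
cmd [ 0.52868 -0.24852  0.29   ] [-90.      0.    -25.168]
[ 0.52868613 -0.24728165  0.28967682] [-8.99995507e+01 -1.77169373e-02 -2.50718818e+01] [ 0.22942619 -0.02888413  0.42763254] [-0.44818542  0.17065342  0.06016177 -0.03421781  0.00487165  0.00432748]
[256.510275   172.46642058]
```

View pics/w2.png

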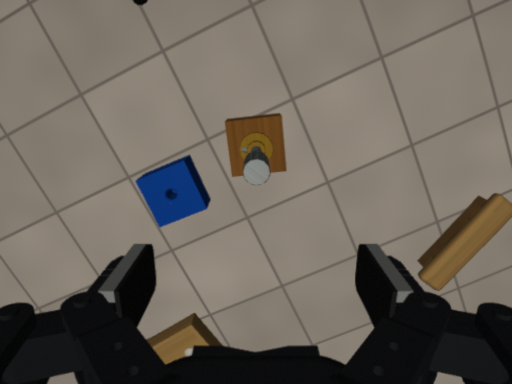

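View pics/w2c.png

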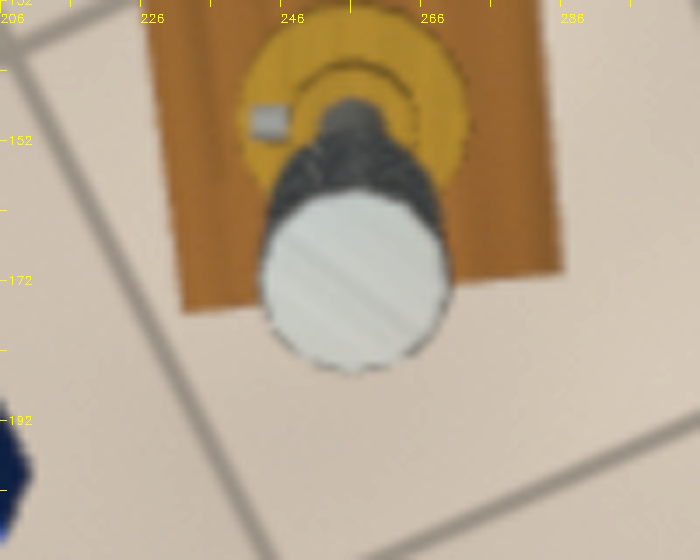

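```bash
python3 -c "
from plan import *
from h import *
c=np.load('w2.npy',allow_pickle=True).item()
print(at_z(c,256.7,172.0,.172))
to([.529,-.248,.128],-25.2)"
```

```text
[ 0.52932801 -0.24819009  0.172     ]
turn [ 0.     0.032 -0.   ] shift [7.00e-05 1.62e-01 6.00e-04]
```

{"api": "play_rows", "payload": {
  "moves": [
    [[0,0,0],[0,0.035,0.0005],100],
    [[0,0,0],[0,0.07,0.0005],100],
    [[0,0,0],[0,0.105,0.0005],100],
    [[0,0,0],[0,0.14,0.0005],100],
    [[0,0,0],[0,0.162,0.0005],100]
  ]
}}

```text
time: 3.95
ee_pos: [0.5278, -0.2469, 0.1246]
tcp_rot: [-90.0, 0.1, -25.1]
wrist_force: [0.0, -0.1, 0.2]
opening: 0.0852
```

{"api": "play_rows", "payload": {
  "moves": [
    [[0,0,0],[0,0,0],80],
    [[0,0,0],[0,0,0],70],
    [[0,0,0],[0,0,0],60],
    [[0,0,0],[0,0,0],55],
    [[0,0,0],[0,0,0],50]
  ],
  "grip_force": 30
}}

```text
time: 4.45
ee_pos: [0.5291, -0.2481, 0.1286]
tcp_rot: [-90.0, -0.1, -25.2]
wrist_force: [-0.0, 0.3, -0.1]
opening: 0.0427
```

```bash
python3 -c "
from plan import *
did([0,0,0],[0,0.162,0.0005])
from h import *
c=camera('wrist'); o=get_obs(); print(o['ee_pos'],o['tcp_rot'],o['wrist_force'],o['torque'],o['opening'])
cv2.imwrite('pics/w3.png',c['img'][:,:,::-1])
"
```

```text
cmd [ 0.52889 -0.24806  0.128  ] [-90.      0.    -25.168]
[ 0.5289876  -0.24803105  0.12827602] [-9.00000255e+01 -6.95948326e-02 -2.51660249e+01] [ 0.49246249 -0.05986378  0.32004521] [ 0.03844068  0.00843111 -0.09598039] 0.04271651902189257
```

View pics/w3.png

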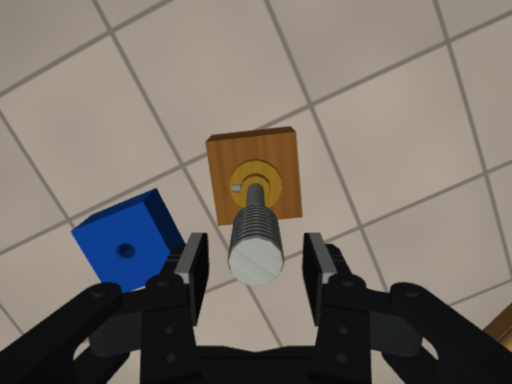

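The gauge's grip at (256,258) is centred between the jaws, so I'll close.

{"api": "play_rows", "payload": {
  "moves": [
    [[0,0,0],[0,0,0],40],
    [[0,0,0],[0,0,0],32],
    [[0,0,0],[0,0,0],28],
    [[0,0,0],[0,0,0],20],
    [[0,0,0],[0,0,0],10]
  ],
  "grip_force": 40
}}

```text
time: 5.0
ee_pos: [0.5287, -0.2479, 0.1277]
tcp_rot: [-90.0, -0.0, -25.2]
wrist_force: [0.1, 0.5, 2.7]
opening: 0.022
```

{"api": "play_rows", "payload": {
  "moves": [
    [[0,0,0],[0,0,0],10],
    [[0,0,0],[0,0,0],10],
    [[0,0,0],[0,0,0],10],
    [[0,0,0],[0,0,0],10],
    [[0,0,0],[0,0,0],10]
  ]
}}

```text
time: 5.5
ee_pos: [0.5287, -0.2479, 0.1276]
tcp_rot: [-90.0, -0.0, -25.2]
wrist_force: [-0.0, 0.3, 4.5]
opening: 0.0223
```

```bash
python3 -c "
from h import *
c=camera('wrist'); o=get_obs(); print(o['ee_pos'],o['tcp_rot'],o['wrist_force'],o['torque'],o['opening'])
cv2.imwrite('pics/w4.png',c['img'][:,:,::-1])
"
```

```text
[ 0.52873256 -0.2479284   0.12765439] [-9.00009862e+01 -2.45165446e-02 -2.51684925e+01] [ 0.74421257 -0.10214944  4.38932885] [-0.00959871 -0.04157297 -0.03132883] 0.02221752701730658
```

View pics/w4.png

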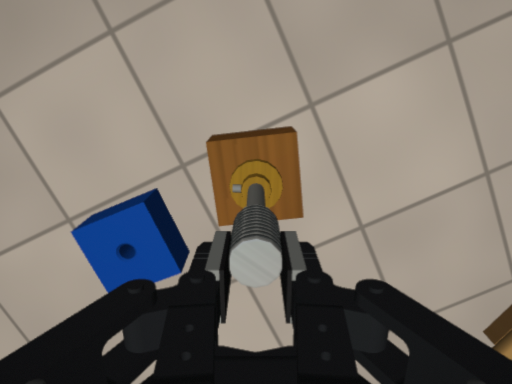

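{"api": "play_rows", "payload": {
  "moves": [
    [[0,0,0],[0,-0.01,0],10],
    [[0,0,0],[0,-0.03,0],10],
    [[0,0,0],[0,-0.06,0],10],
    [[0,0,0],[0,-0.09,0],10],
    [[0,0,0],[0,-0.122,0],10]
  ]
}}

```text
time: 6.05
ee_pos: [0.5281, -0.2476, 0.2502]
tcp_rot: [-90.0, 0.1, -25.2]
wrist_force: [0.9, -0.1, -2.5]
opening: 0.0221
```

{"api": "play_rows", "payload": {
  "moves": [
    [[0,0,0],[0,0,0],10],
    [[0,0,0],[0,0,0],10],
    [[0,0,0],[0,0,0],10],
    [[0,0,0],[0,0,0],10],
    [[0,0,0],[0,0,0],10]
  ]
}}

```text
time: 6.55
ee_pos: [0.5283, -0.2477, 0.2484]
tcp_rot: [-90.0, 0.1, -25.2]
wrist_force: [0.9, 0.5, -2.2]
opening: 0.022
```

```bash
python3 -c "
from plan import *
did([0,0,0],[0,-.122,0])
from h import *
c=camera('wrist'); o=get_obs(); print(o['ee_pos'],o['tcp_rot'],o['wrist_force'],o['torque'],o['opening'])
np.save('w5.npy',c,allow_pickle=True)
cv2.imwrite('pics/w5.png',c['img'][:,:,::-1])
crop(c,'w5c',210,150,100,150,4)
to([.590,.2165,.26],20.1)
"
```

```text
cmd [ 0.52889 -0.24806  0.25   ] [-90.      0.    -25.168]
[ 0.52833149 -0.2477429   0.24862878] [-9.00035604e+01  7.88811101e-02 -2.51665846e+01] [ 0.5553507  -0.34406905 -2.11545154] [-0.01074642  0.00196096 -0.05970786] 0.02230054817982134
turn [ -0.    -45.268  -0.   ] shift [-0.14226 -0.01     0.44645]
```

View pics/w5.png

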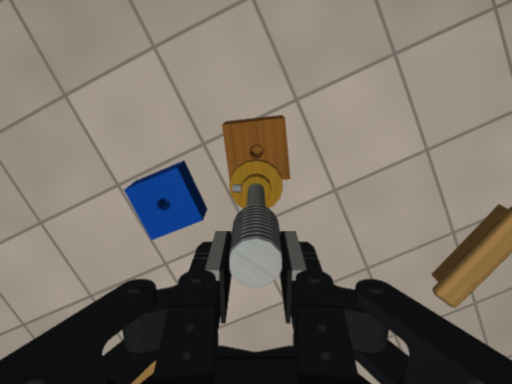

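```bash
python3 -c "
from h import *
c=np.load('w5.npy',allow_pickle=True).item()
crop(c,'w5s',205,105,100,110,7)
print(at_z(c,256,151,.04))
"
```

```text
[ 0.5288762  -0.24683862  0.04      ]
```

View pics/w5s.png

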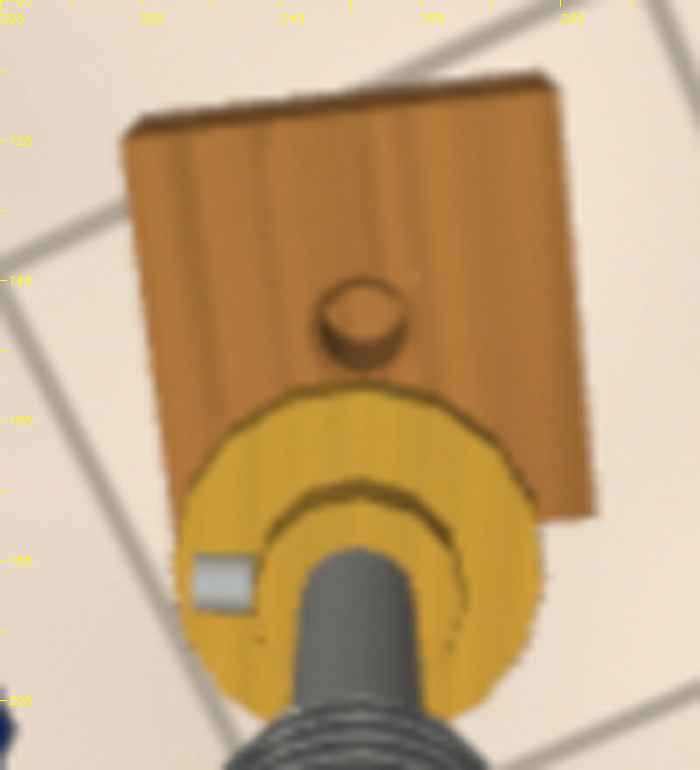

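{"api": "play_rows", "payload": {
  "moves": [
    [[0,-4,0],[-0.012,0,0.038],10],
    [[0,-9,0],[-0.026,0,0.08],10],
    [[0,-14,0],[-0.04,-0.002,0.125],10],
    [[0,-19,0],[-0.054,-0.004,0.17],10],
    [[0,-24,0],[-0.068,-0.006,0.215],10]
  ]
}}

```text
time: 7.1
ee_pos: [0.5583, -0.0226, 0.2554]
tcp_rot: [-90.0, 0.0, -1.0]
wrist_force: [1.5, -0.7, -2.5]
opening: 0.0222
```

```bash
python3 -c "
from plan import *
did([0,-24,0],[-.068,-.006,.215])
to([.590,.2165,.26],20.1)
"
```

```text
cmd [ 0.55878 -0.02456  0.256  ] [-90.      0.     -1.168]
turn [  0.    -21.268  -0.   ] shift [ 0.0263  -0.004    0.24164]
```

{"api": "play_rows", "payload": {
  "moves": [
    [[0,-4,0],[0.004,0,0.046],10],
    [[0,-9,0],[0.01,-0.001,0.094],10],
    [[0,-14,0],[0.015,-0.002,0.142],10],
    [[0,-19,0],[0.02,-0.003,0.19],10],
    [[0,-21.3,0],[0.026,-0.004,0.236],10]
  ]
}}

```text
time: 7.6
ee_pos: [0.589, 0.2132, 0.2593]
tcp_rot: [-90.0, 0.0, 20.3]
wrist_force: [0.9, -1.6, -2.3]
opening: 0.0222
```

{"api": "play_rows", "payload": {
  "moves": [
    [[0,0,0],[0,0,0.005],10],
    [[0,0,0],[0,0,0.0055],10],
    [[0,0,0],[0,0,0.0055],10],
    [[0,0,0],[0,0,0.0055],10],
    [[0,0,0],[0,0,0.0055],10]
  ]
}}

```text
time: 8.1
ee_pos: [0.5875, 0.215, 0.2598]
tcp_rot: [-90.0, -0.0, 20.0]
wrist_force: [0.3, 0.3, -1.0]
opening: 0.0221
```

```bash
python3 -c "
from plan import *
did([0,-21.3,0],[.026,-.004,.236]); did([0,0,0],[0,0,.0055])
from h import *
c=camera('wrist'); o=get_obs(); print(o['ee_pos'],o['tcp_rot'],o['wrist_force'],o['torque'],o['opening'])
np.save('w6.npy',c,allow_pickle=True)
cv2.imwrite('pics/w6.png',c['img'][:,:,::-1])
s=camera('scene'); crop(s,'s6',310,110,100,120,5)
t=camera('top'); crop(t,'t6',100,90,120,110,5)
to([.590,.2165,.26],20.1)
"
```

```text
cmd [0.58959 0.21087 0.26   ] [-90.      0.     20.132]
cmd [0.58769 0.21603 0.26   ] [-90.      0.     20.132]
[0.58755475 0.21510599 0.25984599] [-9.00040792e+01 -3.03692453e-02  2.00391789e+01] [-0.50799438 -0.37885255 -1.99426864] [ 0.00806257 -0.00783222  0.00829272] 0.022323094080060488
turn [ 0.     0.032 -0.   ] shift [ 0.00233 -0.      -0.00035]
```

View pics/w6.png

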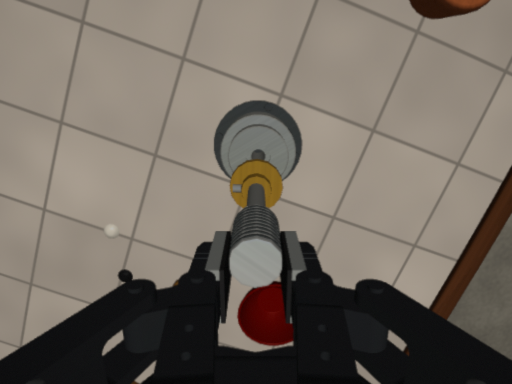

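View pics/s6.png

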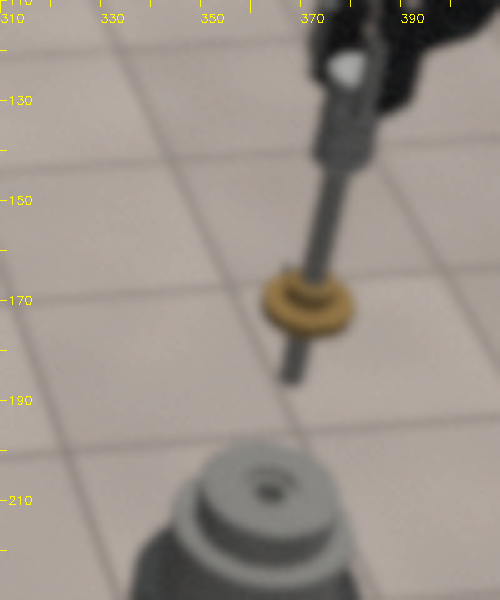

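View pics/t6.png

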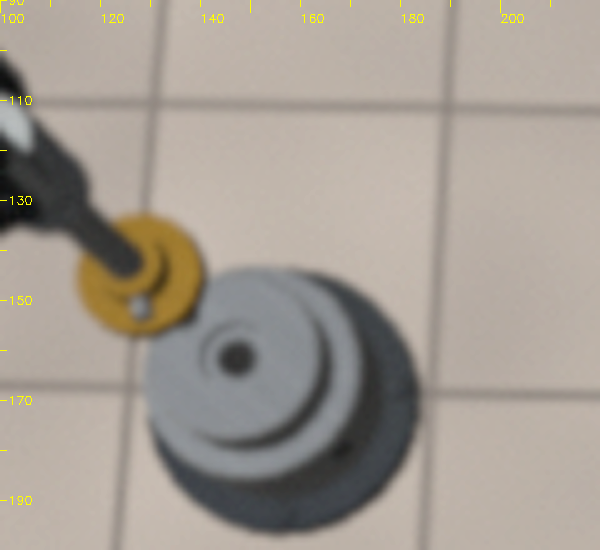

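{"api": "play_rows", "payload": {
  "moves": [
    [[0,0,0],[0.0023,0.01,0],10],
    [[0,0,0],[0.0023,0.025,0],10],
    [[0,0,0],[0.0023,0.04,0],10],
    [[0,0,0],[0.0023,0.053,0],10],
    [[0,0,0],[0.0023,0.056,0],10]
  ]
}}

```text
time: 8.75
ee_pos: [0.589, 0.2167, 0.201]
tcp_rot: [-90.0, 0.2, 20.1]
wrist_force: [0.3, -0.7, -2.5]
opening: 0.022
```

{"api": "play_rows", "payload": {
  "moves": [
    [[0,0,0],[0,0,0],10],
    [[0,0,0],[0,0,0],10],
    [[0,0,0],[0,0,0],10],
    [[0,0,0],[0,0,0],10],
    [[0,0,0],[0,0,0],10]
  ]
}}

```text
time: 9.25
ee_pos: [0.5898, 0.2171, 0.2038]
tcp_rot: [-90.0, -0.0, 20.1]
wrist_force: [-0.4, 0.4, -1.6]
opening: 0.0222
```

```bash
python3 -c "
from plan import *
did([0,0,0],[.0023,.056,0])
from h import *
o=get_obs(); print(o['ee_pos'],o['tcp_rot'],o['wrist_force'],o['torque'],o['opening'])
c=camera('wrist'); crop(c,'w7',205,110,100,100,6)
s=camera('scene'); crop(s,'s7',325,150,80,80,7); np.save('s7.npy',s,allow_pickle=True)
t=camera('top'); crop(t,'t7',100,100,100,85,7); np.save('t7.npy',t,allow_pickle=True)
"
```

```text
cmd [0.58985 0.21682 0.204  ] [-90.      0.     20.132]
[0.58975144 0.21707962 0.20382737] [-9.00007340e+01 -3.57263887e-02  2.01306403e+01] [-0.42972446  0.40199071 -1.59502771] [ 0.01881722  0.06058226 -0.01633838] 0.022163217538744933
```

View pics/w7.png

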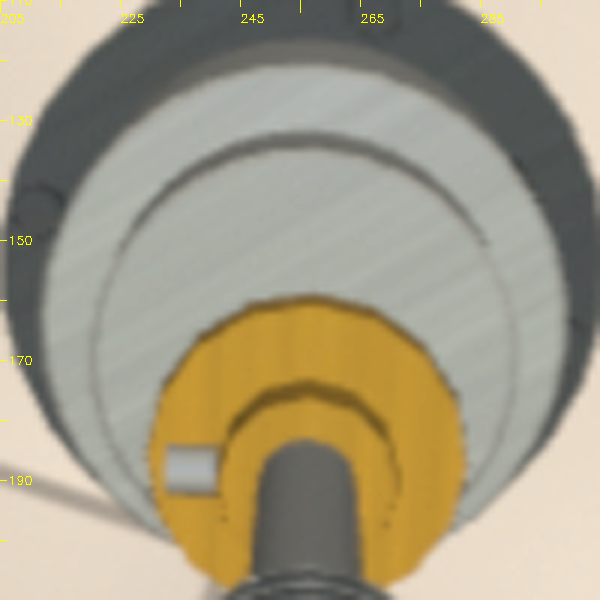

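View pics/s7.png

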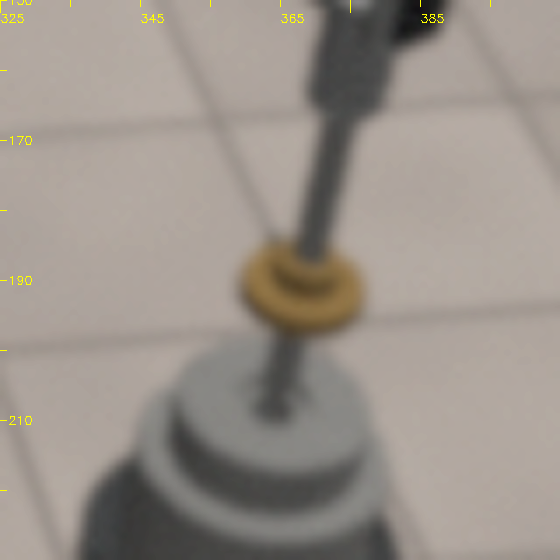

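View pics/t7.png

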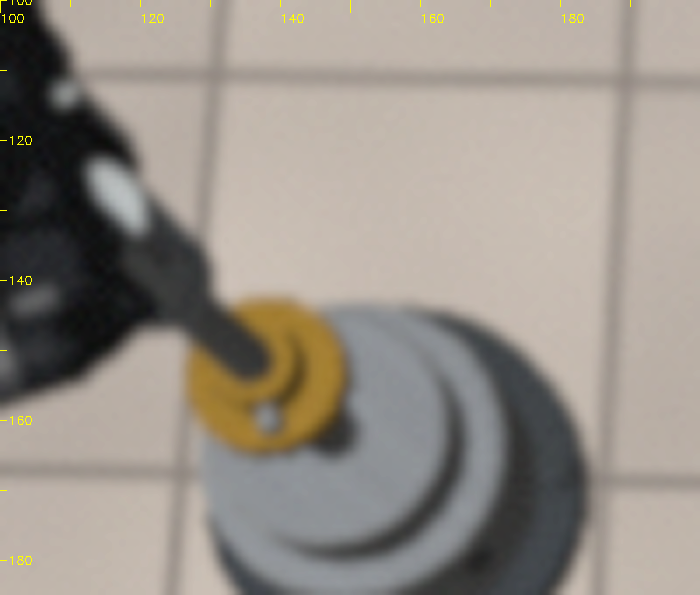

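```bash
python3 -c "
from h import *
np.set_printoptions(precision=4,suppress=True)
t=np.load('t7.npy',allow_pickle=True).item();s=np.load('s7.npy',allow_pickle=True).item()
print('bore',at_z(t,147.4,161.5,.076), at_z(s,364.1,208.75,.076))
for z in (.126,.130,.134): print('collar',z,at_z(t,138.1,153.6,z), at_z(s,368.1,191.1,z-.003))
"
```

```text
bore [0.5895 0.2149 0.076 ] [0.5937 0.2181 0.076 ]
collar 0.126 [0.5904 0.217  0.126 ] [0.5861 0.2217 0.123 ]
collar 0.13 [0.5893 0.2157 0.13  ] [0.5904 0.2195 0.127 ]
collar 0.134 [0.5881 0.2144 0.134 ] [0.5947 0.2174 0.131 ]
```

{"api": "play_rows", "payload": {
  "moves": [
    [[0,0,0],[0,0.002,0],10],
    [[0,0,0],[0,0.004,0],10],
    [[0,0,0],[0,0.006,0],10],
    [[0,0,0],[0,0.008,0],10],
    [[0,0,0],[0,0.008,0],10]
  ]
}}

```text
time: 9.9
ee_pos: [0.5894, 0.217, 0.195]
tcp_rot: [-90.0, 0.0, 20.1]
wrist_force: [-0.5, -0.4, -2.8]
opening: 0.0222
```

{"api": "play_rows", "payload": {
  "moves": [
    [[0,0,0],[0,0.0005,0],10],
    [[0,0,0],[0,0.001,0],10],
    [[0,0,0],[0,0.0015,0],10],
    [[0,0,0],[0,0.002,0],10],
    [[0,0,0],[0,0.0025,0],10]
  ]
}}

```text
time: 10.4
ee_pos: [0.5896, 0.217, 0.1929]
tcp_rot: [-90.0, 0.0, 20.1]
wrist_force: [-0.5, 0.0, -2.3]
opening: 0.0223
```

{"api": "play_rows", "payload": {
  "moves": [
    [[0,0,0],[0,0.0005,0],10],
    [[0,0,0],[0,0.001,0],10],
    [[0,0,0],[0,0.0015,0],10],
    [[0,0,0],[0,0.002,0],10],
    [[0,0,0],[0,0.0025,0],10]
  ]
}}

```text
time: 10.9
ee_pos: [0.5896, 0.217, 0.1904]
tcp_rot: [-90.0, 0.0, 20.1]
wrist_force: [0.0, -0.5, -2.7]
opening: 0.0219
```

```bash
python3 -c "
from plan import *
did([0,0,0],[0,.013,0])
from h import *
o=get_obs(); print(o['ee_pos'],o['tcp_rot'],o['wrist_force'],o['torque'],o['opening'])
"
```

```text
cmd [0.58985 0.21682 0.191  ] [-90.      0.     20.132]
[0.58958406 0.21702299 0.19039277] [-8.99987140e+01  1.05004586e-03  2.01299538e+01] [ 0.04847823 -0.47906207 -2.72121275] [ 0.04647752 -0.00651651 -0.02058925] 0.02187292097409513
```

{"api": "play_rows", "payload": {
  "moves": [
    [[0,0,0],[0,0.001,0],10],
    [[0,0,0],[0,0.002,0],10],
    [[0,0,0],[0,0.003,0],10],
    [[0,0,0],[0,0.0045,0],10],
    [[0,0,0],[0,0.006,0],10]
  ]
}}

```text
time: 11.4
ee_pos: [0.5896, 0.217, 0.1843]
tcp_rot: [-90.0, 0.0, 20.1]
wrist_force: [-0.6, 1.2, -2.4]
opening: 0.0221
```

{"api": "play_rows", "payload": {
  "moves": [
    [[0,0,0],[0,0.002,0],10],
    [[0,0,0],[0,0.004,0],10],
    [[0,0,0],[0,0.006,0],10],
    [[0,0,0],[0,0.008,0],10],
    [[0,0,0],[0,0.01,0],10]
  ]
}}

```text
time: 11.9
ee_pos: [0.5896, 0.217, 0.1743]
tcp_rot: [-90.0, -0.0, 20.1]
wrist_force: [-0.8, 0.0, -1.7]
opening: 0.0224
```

{"api": "play_rows", "payload": {
  "moves": [
    [[0,0,0],[0,0.002,0],10],
    [[0,0,0],[0,0.004,0],10],
    [[0,0,0],[0,0.006,0],10],
    [[0,0,0],[0,0.008,0],10],
    [[0,0,0],[0,0.008,0],10]
  ]
}}

```text
time: 12.4
ee_pos: [0.5895, 0.2169, 0.1661]
tcp_rot: [-90.0, 0.0, 20.1]
wrist_force: [0.2, -0.2, -1.8]
opening: 0.0216
```

```bash
python3 -c "
from plan import *
did([0,0,0],[0,.024,0])
from h import *
o=get_obs(); print(o['ee_pos'],o['tcp_rot'],o['wrist_force'],o['torque'],o['opening'])
s=camera('scene'); crop(s,'s8',325,150,80,80,7)
c=camera('wrist'); crop(c,'w8',205,110,100,100,6)
"
```

```text
cmd [0.58985 0.21682 0.167  ] [-90.      0.     20.132]
[0.58947076 0.21694322 0.16607978] [-9.00021554e+01  2.67011453e-02  2.01311715e+01] [ 0.20865889 -0.1554229  -1.76084537] [0.02768962 0.00513999 0.00238089] 0.021607530742475022
```

View pics/s8.png

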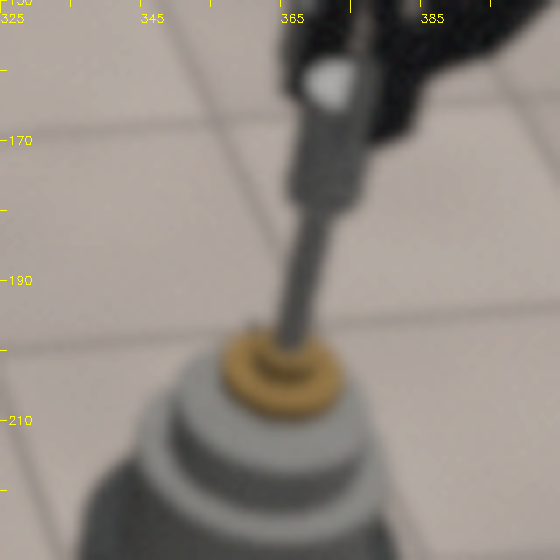

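View pics/w8.png

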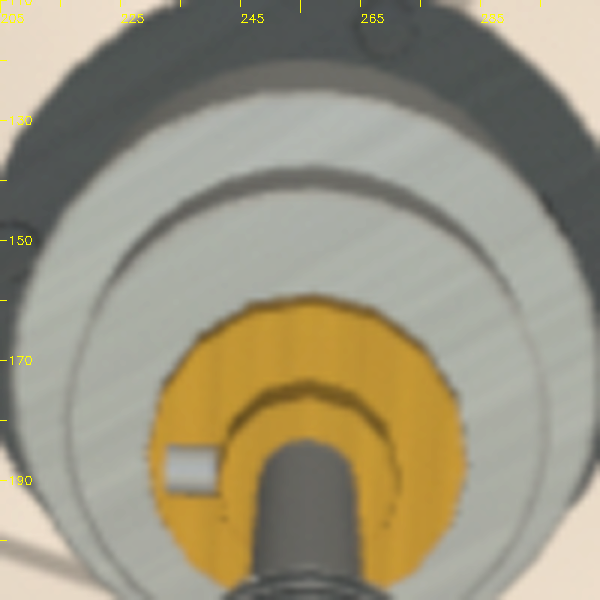

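{"api": "play_rows", "payload": {
  "moves": [
    [[0,0,0],[0,0.001,0],10],
    [[0,0,0],[0,0.002,0],10],
    [[0,0,0],[0,0.003,0],10],
    [[0,0,0],[0,0.004,0],10],
    [[0,0,0],[0,0.005,0],10]
  ]
}}

```text
time: 13.0
ee_pos: [0.5895, 0.217, 0.1613]
tcp_rot: [-90.0, 0.0, 20.1]
wrist_force: [0.6, -0.7, -2.1]
opening: 0.0218
```

{"api": "play_rows", "payload": {
  "moves": [
    [[0,0,0],[0,0.001,0],10],
    [[0,0,0],[0,0.002,0],10],
    [[0,0,0],[0,0.003,0],10],
    [[0,0,0],[0,0.004,0],10],
    [[0,0,0],[0,0.005,0],10]
  ]
}}

```text
time: 13.5
ee_pos: [0.5898, 0.2171, 0.1571]
tcp_rot: [-90.0, -0.1, 20.1]
wrist_force: [-0.1, -0.8, 2.2]
opening: 0.0222
```

```bash
python3 -c "
from plan import *
did([0,0,0],[0,.010,0])
from h import *
o=get_obs(); print(o['ee_pos'],o['tcp_rot'],o['wrist_force'],o['torque'],o['opening'])
"
```

```text
cmd [0.58985 0.21682 0.157  ] [-90.      0.     20.132]
[0.58977379 0.21710409 0.1570956 ] [-9.00011974e+01 -6.40368297e-02  2.01335763e+01] [-0.08853972 -0.76283827  2.24804558] [-0.03938598  0.1182964  -0.01412318] 0.02220235673870236
```

{"api": "play_rows", "payload": {
  "moves": [
    [[0,0,0],[0,0.0005,0],10],
    [[0,0,0],[0,0.001,0],10],
    [[0,0,0],[0,0.0015,0],10],
    [[0,0,0],[0,0.002,0],10],
    [[0,0,0],[0,0.0025,0],10]
  ]
}}

```text
time: 14.0
ee_pos: [0.5897, 0.2171, 0.154]
tcp_rot: [-90.0, -0.0, 20.1]
wrist_force: [1.0, -0.2, 3.1]
opening: 0.0224
```

{"api": "play_rows", "payload": {
  "moves": [
    [[0,0,0],[0,0.0004,0],10],
    [[0,0,0],[0,0.0008,0],10],
    [[0,0,0],[0,0.0012,0],10],
    [[0,0,0],[0,0.0016,0],10],
    [[0,0,0],[0,0.002,0],10]
  ]
}}

```text
time: 14.5
ee_pos: [0.5896, 0.217, 0.152]
tcp_rot: [-90.0, -0.0, 20.1]
wrist_force: [0.4, 0.4, 4.2]
opening: 0.022
```

{"api": "play_rows", "payload": {
  "moves": [
    [[0,0,0],[0,0.0002,0],10],
    [[0,0,0],[0,0.0004,0],10],
    [[0,0,0],[0,0.0006,0],10],
    [[0,0,0],[0,0.0008,0],10],
    [[0,0,0],[0,0.001,0],10]
  ]
}}

```text
time: 15.0
ee_pos: [0.5896, 0.217, 0.151]
tcp_rot: [-90.0, -0.0, 20.1]
wrist_force: [1.4, 0.5, 2.4]
opening: 0.0221
```

```bash
python3 -c "
from plan import *
did([0,0,0],[0,.0055,0])
from h import *
o=get_obs(); print(o['ee_pos'],o['tcp_rot'],o['wrist_force'],o['torque'],o['opening'])
c=camera('wrist'); crop(c,'w9',205,150,100,120,6)
"
```

```text
cmd [0.58985 0.21682 0.1515 ] [-90.      0.     20.132]
[0.58961355 0.2170272  0.15097249] [-9.00002741e+01 -5.78547516e-03  2.01309757e+01] [1.37309937 0.47696453 2.36109821] [ 0.11353755 -0.23467423 -0.02169661] 0.022135694154363342
```

View pics/w9.png

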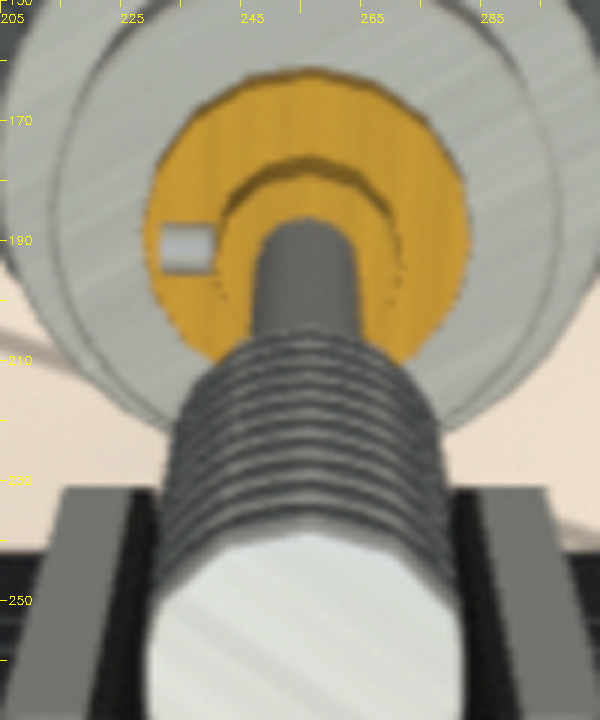

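{"api": "play_rows", "payload": {
  "moves": [
    [[0,0,0],[0,0.0003,0],10],
    [[0,0,0],[0,0.0006,0],10],
    [[0,0,0],[0,0.0009,0],10],
    [[0,0,0],[0,0.0012,0],10],
    [[0,0,0],[0,0.0015,0],10]
  ]
}}

```text
time: 15.55
ee_pos: [0.5896, 0.217, 0.1494]
tcp_rot: [-90.0, 0.0, 20.1]
wrist_force: [1.0, 0.4, 2.6]
opening: 0.0221
```

{"api": "play_rows", "payload": {
  "moves": [
    [[0,0,0],[0,0.0003,0],10],
    [[0,0,0],[0,0.0006,0],10],
    [[0,0,0],[0,0.0009,0],10],
    [[0,0,0],[0,0.0012,0],10],
    [[0,0,0],[0,0.0015,0],10]
  ]
}}

```text
time: 16.05
ee_pos: [0.5896, 0.217, 0.1479]
tcp_rot: [-90.0, -0.0, 20.1]
wrist_force: [1.1, -0.1, 2.8]
opening: 0.0222
```

{"api": "play_rows", "payload": {
  "moves": [
    [[0,0,0],[0,0.0003,0],10],
    [[0,0,0],[0,0.0006,0],10],
    [[0,0,0],[0,0.0009,0],10],
    [[0,0,0],[0,0.0012,0],10],
    [[0,0,0],[0,0.0015,0],10]
  ]
}}

```text
time: 16.55
ee_pos: [0.5896, 0.217, 0.1464]
tcp_rot: [-90.0, 0.0, 20.1]
wrist_force: [0.8, 0.7, 2.5]
opening: 0.0219
```

{"api": "play_rows", "payload": {
  "moves": [
    [[0,0,0],[0,0.0003,0],10],
    [[0,0,0],[0,0.0006,0],10],
    [[0,0,0],[0,0.0009,0],10],
    [[0,0,0],[0,0.0012,0],10],
    [[0,0,0],[0,0.0015,0],10]
  ]
}}

```text
time: 17.05
ee_pos: [0.5896, 0.217, 0.1449]
tcp_rot: [-90.0, -0.0, 20.1]
wrist_force: [-0.0, 0.4, 2.7]
opening: 0.022
```

{"api": "play_rows", "payload": {
  "moves": [
    [[0,0,0],[0,0.0003,0],10],
    [[0,0,0],[0,0.0006,0],10],
    [[0,0,0],[0,0.0009,0],10],
    [[0,0,0],[0,0.0012,0],10],
    [[0,0,0],[0,0.0015,0],10]
  ]
}}

```text
time: 17.55
ee_pos: [0.5896, 0.217, 0.1434]
tcp_rot: [-90.0, 0.0, 20.1]
wrist_force: [1.4, 0.2, 2.8]
opening: 0.022
```

{"api": "play_rows", "payload": {
  "moves": [
    [[0,0,0],[0,0.0003,0],10],
    [[0,0,0],[0,0.0006,0],10],
    [[0,0,0],[0,0.0009,0],10],
    [[0,0,0],[0,0.0012,0],10],
    [[0,0,0],[0,0.0015,0],10]
  ]
}}

```text
time: 18.05
ee_pos: [0.5896, 0.217, 0.1419]
tcp_rot: [-90.0, -0.0, 20.1]
wrist_force: [1.1, 0.9, 2.1]
opening: 0.0219
```

{"api": "play_rows", "payload": {
  "moves": [
    [[0,0,0],[0,0.0003,0],10],
    [[0,0,0],[0,0.0006,0],10],
    [[0,0,0],[0,0.0009,0],10],
    [[0,0,0],[0,0.0012,0],10],
    [[0,0,0],[0,0.0015,0],10]
  ]
}}

```text
time: 18.55
ee_pos: [0.5896, 0.217, 0.1404]
tcp_rot: [-90.0, 0.0, 20.1]
wrist_force: [0.6, 1.0, 2.8]
opening: 0.0222
```

{"api": "play_rows", "payload": {
  "moves": [
    [[0,0,0],[0,0.0003,0],10],
    [[0,0,0],[0,0.0006,0],10],
    [[0,0,0],[0,0.0009,0],10],
    [[0,0,0],[0,0.0012,0],10],
    [[0,0,0],[0,0.0015,0],10]
  ]
}}

```text
time: 19.05
ee_pos: [0.5896, 0.217, 0.1389]
tcp_rot: [-90.0, 0.0, 20.1]
wrist_force: [0.7, 1.2, 2.6]
opening: 0.0217
```

{"api": "play_rows", "payload": {
  "moves": [
    [[0,0,0],[0,0.0003,0],10],
    [[0,0,0],[0,0.0006,0],10],
    [[0,0,0],[0,0.0009,0],10],
    [[0,0,0],[0,0.0012,0],10],
    [[0,0,0],[0,0.0015,0],10]
  ]
}}

```text
time: 19.55
ee_pos: [0.5896, 0.217, 0.1374]
tcp_rot: [-90.0, 0.0, 20.1]
wrist_force: [1.0, -0.3, 2.8]
opening: 0.022
```

```bash
python3 -c "
from plan import *
did([0,0,0],[0,.0135,0])
from h import *
o=get_obs(); print(o['ee_pos'],o['tcp_rot'],o['wrist_force'],o['torque'],o['opening'])
c=camera('wrist'); crop(c,'w10',205,150,100,120,6)
"
```

```text
cmd [0.58985 0.21682 0.138  ] [-90.      0.     20.132]
[0.58956542 0.21703566 0.13742219] [-8.99999298e+01  2.56974557e-04  2.01329326e+01] [ 0.97525868 -0.30890508  2.8216515 ] [ 0.04926981 -0.32568796 -0.00302581] 0.021978998795316985
```

View pics/w10.png

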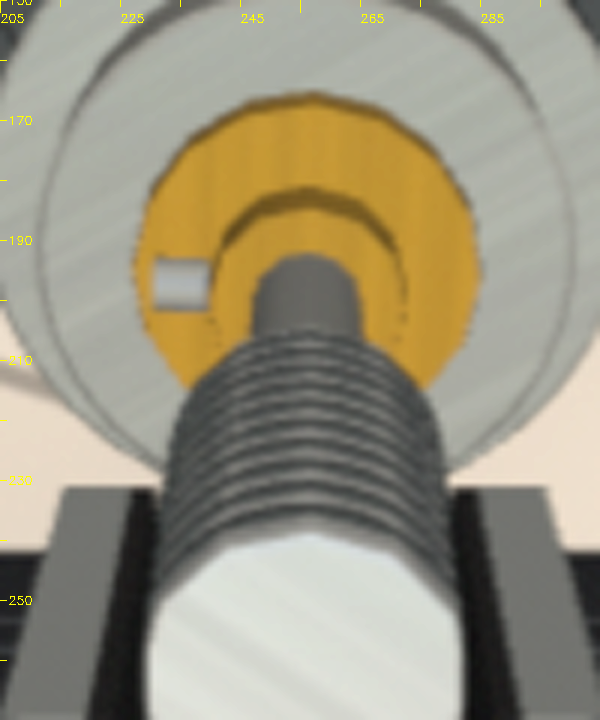

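{"api": "play_rows", "payload": {
  "moves": [
    [[0,0,0],[0,0.0003,0],10],
    [[0,0,0],[0,0.0006,0],10],
    [[0,0,0],[0,0.0009,0],10],
    [[0,0,0],[0,0.0012,0],10],
    [[0,0,0],[0,0.0015,0],10]
  ]
}}

```text
time: 20.1
ee_pos: [0.5896, 0.217, 0.1364]
tcp_rot: [-90.0, -0.0, 20.1]
wrist_force: [0.1, 0.1, 7.4]
opening: 0.0223
```

{"api": "play_rows", "payload": {
  "moves": [
    [[0,0,0],[0,0,0],10],
    [[0,0,0],[0,0,0],10],
    [[0,0,0],[0,0,0],10],
    [[0,0,0],[0,0,0],10],
    [[0,0,0],[0,0,0],10]
  ]
}}

```text
time: 20.6
ee_pos: [0.5896, 0.217, 0.1365]
tcp_rot: [-90.0, -0.0, 20.1]
wrist_force: [0.2, 0.7, 6.1]
opening: 0.0218
```

{"api": "play_rows", "payload": {
  "moves": [
    [[0,0,0],[0,0.0001,0],10],
    [[0,0,0],[0,0.0002,0],10],
    [[0,0,0],[0,0.0003,0],10],
    [[0,0,0],[0,0.0003,0],10],
    [[0,0,0],[0,0.0003,0],10]
  ]
}}

```text
time: 21.1
ee_pos: [0.5897, 0.2171, 0.1365]
tcp_rot: [-90.0, -0.1, 20.1]
wrist_force: [-0.7, -0.2, 7.5]
opening: 0.0219
```

{"api": "play_rows", "payload": {
  "moves": [
    [[0,0,0],[0,0,0],10],
    [[0,0,0],[0,0,0],10],
    [[0,0,0],[0,0,0],10],
    [[0,0,0],[0,0,0],10],
    [[0,0,0],[0,0,0],10]
  ]
}}

```text
time: 21.6
ee_pos: [0.5897, 0.2171, 0.1365]
tcp_rot: [-90.0, -0.1, 20.1]
wrist_force: [-0.5, 0.1, 7.3]
opening: 0.0218
```

{"api": "play_rows", "payload": {
  "moves": [
    [[0,0,0],[0,0,0],10],
    [[0,0,0],[0,0,0],10],
    [[0,0,0],[0,0,0],10],
    [[0,0,0],[0,0,0],10],
    [[0,0,0],[0,0,0],10]
  ]
}}

```text
time: 22.1
ee_pos: [0.5897, 0.2171, 0.1364]
tcp_rot: [-90.0, -0.1, 20.1]
wrist_force: [-0.1, 0.5, 7.9]
opening: 0.0218
```

```bash
python3 -c "
from plan import *
did([0,0,0],[0,.0018,0])
from h import *
o=get_obs(); print(o['ee_pos'],o['tcp_rot'],o['wrist_force'],o['torque'],o['opening'])
c=camera('wrist'); crop(c,'w11',205,150,100,120,6)
s=camera('scene'); crop(s,'s11',325,150,80,80,7)
"
```

```text
cmd [0.58985 0.21682 0.1362 ] [-90.      0.     20.132]
[0.58965844 0.21706823 0.13644472] [-8.99987107e+01 -5.26185163e-02  2.01347027e+01] [-0.11500754  0.46088505  7.91331853] [-0.05575767  0.06668445 -0.02070363] 0.021789225657183102
```

View pics/w11.png

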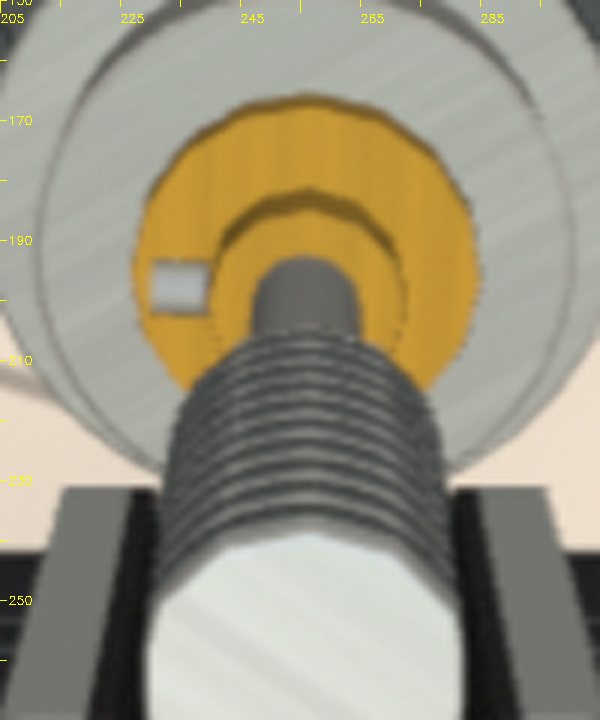

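View pics/s11.png

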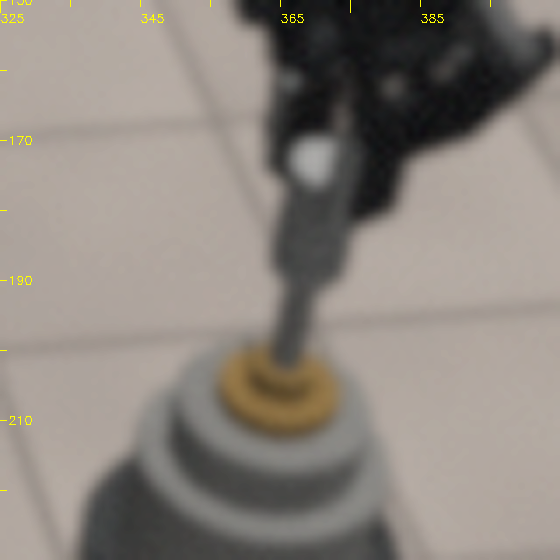

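{"api": "play_rows", "payload": {
  "moves": [
    [[0,0,0],[0,0,0],10],
    [[0,0,0],[0,0,0],10],
    [[0,0,0],[0,0,0],10],
    [[0,0,0],[0,0,0],10],
    [[0,0,0],[0,0,0],10]
  ]
}}

```text
time: 22.7
ee_pos: [0.5897, 0.217, 0.1364]
tcp_rot: [-90.0, -0.1, 20.1]
wrist_force: [0.6, 1.1, 7.5]
opening: 0.0219
```

{"api": "play_rows", "payload": {
  "moves": [
    [[0,0,0],[0,-0.001,0],10],
    [[0,0,0],[0,-0.003,0],10],
    [[0,0,0],[0,-0.007,0],10],
    [[0,0,0],[0,-0.013,0],10],
    [[0,0,0],[0,-0.02,0],10]
  ]
}}

```text
time: 23.2
ee_pos: [0.5894, 0.217, 0.1558]
tcp_rot: [-90.0, 0.0, 20.1]
wrist_force: [0.5, 0.2, -2.0]
opening: 0.0221
```

{"api": "play_rows", "payload": {
  "moves": [
    [[0,0,0],[0,-0.01,0],10],
    [[0,0,0],[0,-0.02,0],10],
    [[0,0,0],[0,-0.04,0],10],
    [[0,0,0],[0,-0.07,0],10],
    [[0,0,0],[0,-0.1,0],10]
  ]
}}

```text
time: 23.7
ee_pos: [0.5893, 0.2169, 0.2573]
tcp_rot: [-90.0, -0.0, 20.1]
wrist_force: [0.5, 0.1, -1.4]
opening: 0.0219
```

```bash
python3 -c "
from plan import *
did([0,0,0],[0,-.12,0])
from h import *
o=get_obs(); print(o['ee_pos'],o['tcp_rot'],o['wrist_force'],o['torque'],o['opening'])
c=camera('wrist'); crop(c,'w12',205,150,100,120,6)
s=camera('scene'); crop(s,'s12',325,110,80,120,5)
to([.52889,-.24806,.25],-25.168)
"
```

```text
cmd [0.58985 0.21682 0.2562 ] [-90.      0.     20.132]
[0.5892646  0.21693297 0.25730564] [-8.99984875e+01 -1.46970255e-03  2.01341753e+01] [ 0.50762496  0.09352807 -1.35792703] [ 0.03252532 -0.09272032 -0.01283957] 0.021930831872552823
turn [ 0.  45.3 -0. ] shift [-0.21724  0.0062  -0.41549]
```

View pics/s12.png

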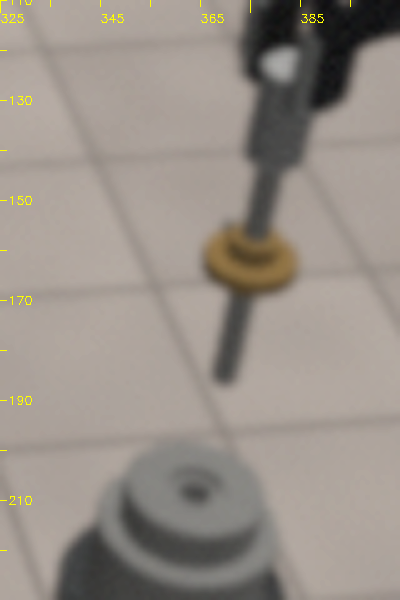

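View pics/w12.png

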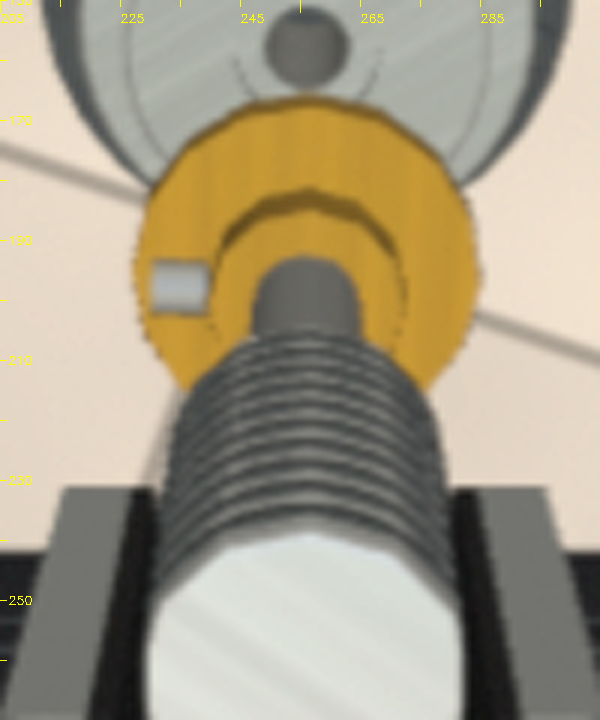

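The collar stayed up the rod at (256,195) and the gauge has not moved in the hand. Back to the stand.

{"api": "play_rows", "payload": {
  "moves": [
    [[0,4,0],[-0.02,0,-0.038],10],
    [[0,9,0],[-0.042,0.002,-0.079],10],
    [[0,14,0],[-0.064,0.003,-0.12],10],
    [[0,19,0],[-0.086,0.004,-0.162],10],
    [[0,24,0],[-0.108,0.005,-0.204],10]
  ]
}}

```text
time: 24.3
ee_pos: [0.5577, -0.0133, 0.2504]
tcp_rot: [-90.0, 0.0, -4.1]
wrist_force: [1.8, 0.2, -2.4]
opening: 0.0218
```

```bash
python3 -c "
from plan import *
did([0,24,0],[-0.108,0.005,-0.204])
to([.52889,-.24806,.25],-25.168)"
```

```text
cmd [ 0.55867 -0.01189  0.2512 ] [-90.      0.     -3.868]
turn [ 0.  21.3 -0. ] shift [-0.01378  0.0012  -0.23764]
```

{"api": "play_rows", "payload": {
  "moves": [
    [[0,5,0],[-0.003,0,-0.048],10],
    [[0,10,0],[-0.006,0,-0.097],10],
    [[0,15,0],[-0.009,0,-0.146],10],
    [[0,20,0],[-0.012,0,-0.195],10],
    [[0,21.3,0],[-0.0138,0.0012,-0.2376],10]
  ]
}}

```text
time: 24.8
ee_pos: [0.5278, -0.2501, 0.2494]
tcp_rot: [-90.0, -0.0, -25.4]
wrist_force: [1.5, -0.3, -2.2]
opening: 0.0223
```

{"api": "play_rows", "payload": {
  "moves": [
    [[0,0,0],[0,0,0],10],
    [[0,0,0],[0,0,0],10],
    [[0,0,0],[0,0,0],10],
    [[0,0,0],[0,0,0],10],
    [[0,0,0],[0,0,0],10]
  ]
}}

```text
time: 25.3
ee_pos: [0.5289, -0.2468, 0.2497]
tcp_rot: [-90.0, -0.0, -25.1]
wrist_force: [0.2, -0.1, -2.7]
opening: 0.0222
```

```bash
python3 -c "
from plan import *
did([0,21.3,0],[-0.0138,0.0012,-0.2376])
from h import *
o=get_obs(); print(o['ee_pos'],o['tcp_rot'],o['wrist_force'],o['torque'],o['opening'])
c=camera('wrist'); crop(c,'w13',205,105,100,110,7)
print(at_z(c,256,151,.04))
"
```

```text
cmd [ 0.52887 -0.24802  0.25   ] [-90.      0.    -25.168]
[ 0.52890075 -0.24678205  0.24967789] [-8.99968183e+01 -1.89226921e-02 -2.50717783e+01] [ 0.23334922 -0.10411551 -2.73310842] [-0.04979943  0.08750102 -0.01045689] 0.02223758482336484
[ 0.52981698 -0.24631839  0.04      ]
```

View pics/w13.png

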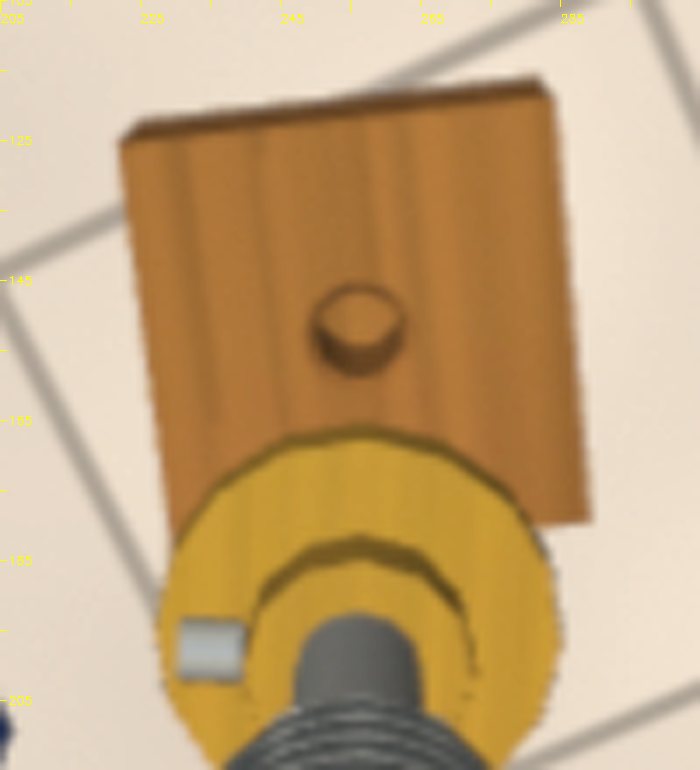

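{"api": "play_rows", "payload": {
  "moves": [
    [[0,0,0],[0,0.02,-0.0005],10],
    [[0,0,0],[0,0.045,-0.0005],10],
    [[0,0,0],[0,0.065,-0.0005],10],
    [[0,0,0],[0,0.077,-0.0005],10],
    [[0,0,0],[0,0.08,-0.0005],10]
  ]
}}

```text
time: 25.85
ee_pos: [0.528, -0.2477, 0.1682]
tcp_rot: [-90.0, 0.1, -25.1]
wrist_force: [-0.2, 0.5, -2.2]
opening: 0.0225
```

{"api": "play_rows", "payload": {
  "moves": [
    [[0,0,0],[0,0,0],10],
    [[0,0,0],[0,0,0],10],
    [[0,0,0],[0,0,0],10],
    [[0,0,0],[0,0,0],10],
    [[0,0,0],[0,0,0],10]
  ]
}}

```text
time: 26.35
ee_pos: [0.5285, -0.2484, 0.1698]
tcp_rot: [-90.0, -0.0, -25.2]
wrist_force: [-0.1, -0.8, -2.1]
opening: 0.0225
```

```bash
python3 -c "
from plan import *
did([0,0,0],[0,.08,-.0005])
from h import *
o=get_obs(); print(o['ee_pos'],o['tcp_rot'],o['wrist_force'],o['torque'],o['opening'])
s=camera('scene'); crop(s,'s14',130,140,70,100,6)
R=load()[1]; print(R.inv().apply(np.array([.5288,-.2480,.17])-o['ee_pos']))
"
```

```text
cmd [ 0.52866 -0.24847  0.17   ] [-90.      0.    -25.168]
[ 0.52852403 -0.24838241  0.16984078] [-9.00007740e+01 -3.26428522e-02 -2.51708648e+01] [-0.10909222 -0.83108781 -2.14811251] [-0.0450812   0.03525844 -0.00704783] 0.022488697256993904
[ 8.71461405e-05 -1.59222878e-04  4.63466311e-04]
```

View pics/s14.png

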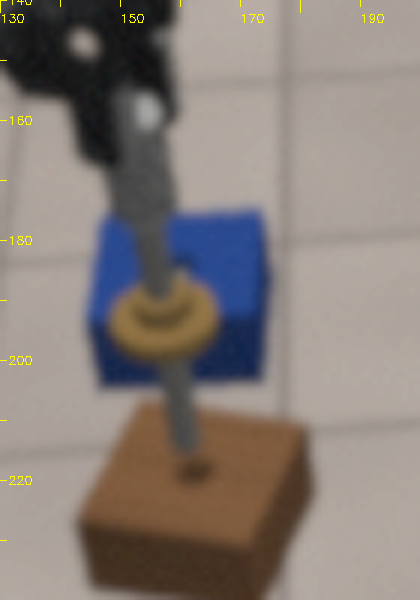

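{"api": "play_rows", "payload": {
  "moves": [
    [[0,0,0],[0,0.004,0.0005],10],
    [[0,0,0],[0,0.008,0.0005],10],
    [[0,0,0],[0,0.011,0.0005],10],
    [[0,0,0],[0,0.013,0.0005],10],
    [[0,0,0],[0,0.015,0.0005],10]
  ]
}}

```text
time: 26.9
ee_pos: [0.5285, -0.2478, 0.1541]
tcp_rot: [-90.0, 0.0, -25.2]
wrist_force: [-0.2, -0.9, -1.8]
opening: 0.0221
```

{"api": "play_rows", "payload": {
  "moves": [
    [[0,0,0],[0,0.001,0],10],
    [[0,0,0],[0,0.002,0],10],
    [[0,0,0],[0,0.003,0],10],
    [[0,0,0],[0,0.004,0],10],
    [[0,0,0],[0,0.005,0],10]
  ]
}}

```text
time: 27.4
ee_pos: [0.5286, -0.2478, 0.1494]
tcp_rot: [-90.0, -0.0, -25.2]
wrist_force: [0.4, -0.2, -2.5]
opening: 0.0222
```

{"api": "play_rows", "payload": {
  "moves": [
    [[0,0,0],[0,0.003,0],10],
    [[0,0,0],[0,0.006,0],10],
    [[0,0,0],[0,0.009,0],10],
    [[0,0,0],[0,0.012,0],10],
    [[0,0,0],[0,0.015,0],10]
  ]
}}

```text
time: 27.9
ee_pos: [0.5286, -0.2478, 0.1341]
tcp_rot: [-90.0, 0.0, -25.2]
wrist_force: [1.0, -0.0, -2.8]
opening: 0.0221
```

{"api": "play_rows", "payload": {
  "moves": [
    [[0,0,0],[0,0.001,0],10],
    [[0,0,0],[0,0.0025,0],10],
    [[0,0,0],[0,0.004,0],10],
    [[0,0,0],[0,0.005,0],10],
    [[0,0,0],[0,0.006,0],10]
  ]
}}

```text
time: 28.4
ee_pos: [0.5286, -0.2478, 0.1285]
tcp_rot: [-90.0, -0.0, -25.2]
wrist_force: [0.2, -0.5, -3.0]
opening: 0.0219
```

{"api": "play_rows", "payload": {
  "moves": [
    [[0,0,0],[0,0.0004,0],10],
    [[0,0,0],[0,0.0008,0],10],
    [[0,0,0],[0,0.0011,0],10],
    [[0,0,0],[0,0.0011,0],10],
    [[0,0,0],[0,0.0011,0],10]
  ]
}}

```text
time: 28.9
ee_pos: [0.5287, -0.2479, 0.1277]
tcp_rot: [-90.0, -0.0, -25.2]
wrist_force: [-0.1, -0.2, 1.0]
opening: 0.022
```

```bash
python3 -c "
from plan import *
did([0,0,0],[0,.0421,.0005])
from h import *
o=get_obs(); print(o['ee_pos'],o['tcp_rot'],o['wrist_force'],o['torque'],o['opening'])
c=camera('wrist'); crop(c,'w15',190,140,130,150,4)
"
```

```text
cmd [ 0.52887 -0.24802  0.1279 ] [-90.      0.    -25.168]
[ 0.52869309 -0.24786661  0.12767767] [-9.00017763e+01 -2.75004476e-02 -2.51673155e+01] [-0.05873694 -0.24367048  1.01470647] [ 0.08421607  0.10400423 -0.0433842 ] 0.02201841619938563
```

View pics/w15.png

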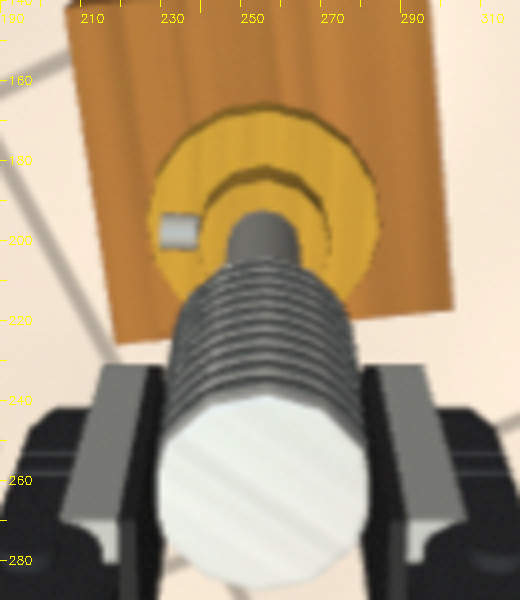

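The rod touched the socket floor at the same TCP height as when it was gripped, 0.1277, so I'll release.

{"api": "play_rows", "payload": {
  "moves": [
    [[0,0,0],[0,0,0],28],
    [[0,0,0],[0,0,0],34],
    [[0,0,0],[0,0,0],42],
    [[0,0,0],[0,0,0],50],
    [[0,0,0],[0,0,0],60]
  ]
}}

```text
time: 29.45
ee_pos: [0.5286, -0.2478, 0.1273]
tcp_rot: [-90.0, 0.0, -25.2]
wrist_force: [0.3, -0.7, 0.4]
opening: 0.0514
```

{"api": "play_rows", "payload": {
  "moves": [
    [[0,0,0],[0,0,0],75],
    [[0,0,0],[0,0,0],80],
    [[0,0,0],[0,0,0],80],
    [[0,0,0],[0,0,0],80],
    [[0,0,0],[0,0,0],80]
  ]
}}

```text
time: 29.95
ee_pos: [0.5286, -0.2478, 0.1273]
tcp_rot: [-90.0, -0.0, -25.2]
wrist_force: [0.7, 0.5, -1.0]
opening: 0.0685
```

```bash
python3 -c "
from h import *
o=get_obs(); print(o['ee_pos'],o['wrist_force'],o['opening'])
c=camera('wrist'); cv2.imwrite('pics/w16.png',c['img'][:,:,::-1])
"
```

```text
[ 0.52860582 -0.24783997  0.12734096] [ 0.72039762  0.48238219 -0.99045539] 0.0685147793981769
```

View pics/w16.png

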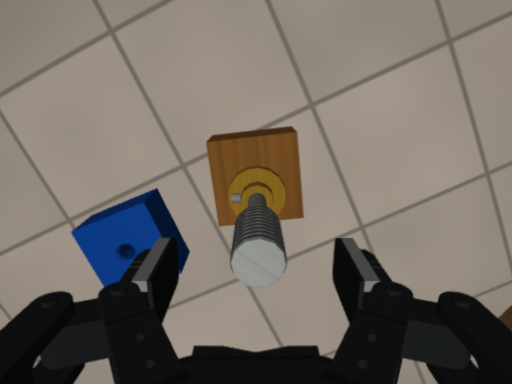

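Both jaws are clear of the gauge, with the grip at (258,260). I'll retract straight up.

{"api": "play_rows", "payload": {
  "moves": [
    [[0,0,0],[0,-0.015,0],80],
    [[0,0,0],[0,-0.045,0],80],
    [[0,0,0],[0,-0.08,0],80],
    [[0,0,0],[0,-0.12,0],80],
    [[0,0,0],[0,-0.16,0],80]
  ]
}}

```text
time: 30.5
ee_pos: [0.5283, -0.2477, 0.2889]
tcp_rot: [-90.0, -0.0, -25.2]
wrist_force: [-0.0, 0.1, 0.5]
opening: 0.0684
```

{"api": "play_rows", "payload": {
  "moves": [
    [[0,0,0],[-0.05,0,0],80],
    [[0,0,0],[-0.1,0,0],80],
    [[0,0,0],[-0.1,0,0],80],
    [[0,0,0],[-0.1,0,0],80],
    [[0,0,0],[-0.1,0,0],80]
  ]
}}

```text
time: 31.0
ee_pos: [0.4386, -0.2055, 0.2875]
tcp_rot: [-90.0, -0.0, -25.2]
wrist_force: [0.3, 0.2, 0.9]
opening: 0.0683
```

```bash
python3 -c "
from plan import *
did([0,0,0],[0,-.16,0]); did([0,0,0],[-.1,0,0])
from h import *
o=get_obs(); print(o['ee_pos'],o['wrist_force'],o['opening'])
c=camera('top'); crop(c,'t17',350,160,90,70,7); np.save('t17.npy',c,allow_pickle=True)
cv2.imwrite('pics/t17f.png',c['img'][:,:,::-1])
s=camera('scene'); crop(s,'s17',130,160,70,90,6); np.save('s17.npy',s,allow_pickle=True)
"
```

```text
cmd [ 0.52887 -0.24802  0.2879 ] [-90.      0.    -25.168]
cmd [ 0.43836 -0.20549  0.2879 ] [-90.      0.    -25.168]
[ 0.43857789 -0.20553186  0.28745689] [0.32712332 0.17672333 0.90306126] 0.06834429146472881
```

View pics/t17.png

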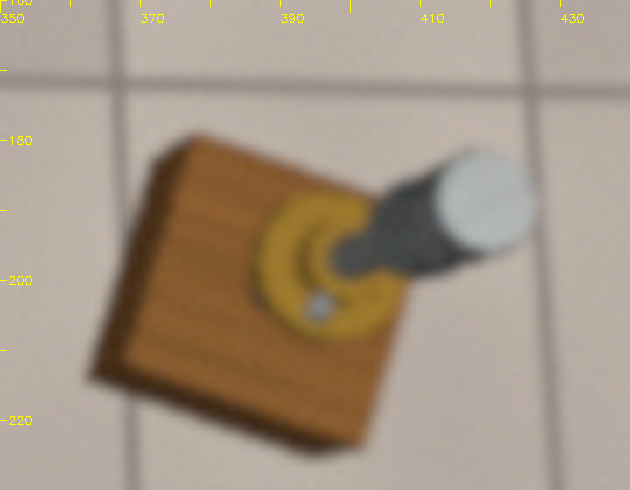

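View pics/t17f.png

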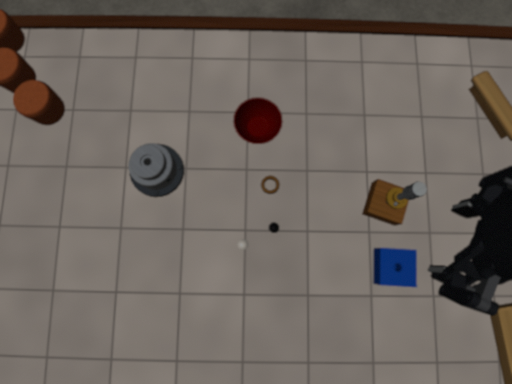

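View pics/s17.png

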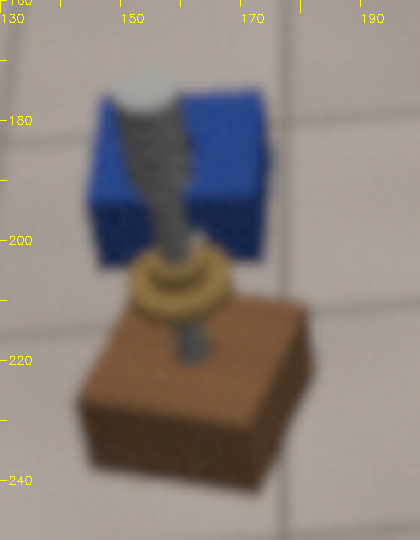

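```bash
python3 -c "
from h import *
from scipy.optimize import minimize_scalar
t=np.load('t17.npy',allow_pickle=True).item()
for uv in [(393,200),(397.1,197.9)]:
  for z in (.054,.058,.075,.079,.083): print(uv,z,at_z(t,*uv,z))
s=np.load('s17.npy',allow_pickle=True).item()
for z in (.05,.052,.075,.079,.083): print(z,proj(s,[.5285,-.248,z]),proj(t,[.5285,-.248,z]))
"
```

```text
(393, 200) 0.054 [ 0.52822608 -0.25001609  0.054     ]
(393, 200) 0.058 [ 0.5275859  -0.24846857  0.058     ]
(393, 200) 0.075 [ 0.52486516 -0.24189164  0.075     ]
(393, 200) 0.079 [ 0.52422499 -0.24034412  0.079     ]
(393, 200) 0.083 [ 0.52358481 -0.23879661  0.083     ]
(397.1, 197.9) 0.054 [ 0.53241883 -0.25820414  0.054     ]
(397.1, 197.9) 0.058 [ 0.53175418 -0.25660881  0.058     ]
(397.1, 197.9) 0.075 [ 0.52892939 -0.24982869  0.075     ]
(397.1, 197.9) 0.079 [ 0.52826474 -0.24823337  0.079     ]
(397.1, 197.9) 0.083 [ 0.52760008 -0.24663805  0.083     ]
0.05 [160.853207   214.02389297] [391.18331493 200.15918647]
0.052 [160.74187171 213.40775846] [391.56743542 200.0007334 ]
0.075 [159.44017443 206.20949654] [396.14229437 198.11298127]
0.079 [159.20970326 204.93604589] [396.96871929 197.77185361]
0.083 [158.97799442 203.65606921] [397.80467369 197.42675657]
```

```bash
python3 -c "
from workcell import job_done
print(job_done())"
```

```text
the job is handed in; nothing more can be done
None
```

I took the depth with the gauge, stood it back in the cedar stand with the collar left where the face set it, and handed the job in at about 31 s of the 64 s allowed. The hand-in gives no verdict.

- **Measuring:** The rod went down the bore, and the collar met the face with about 4 N. The rod bottomed at TCP height 0.1365 m. I held it there for about 2.5 s with roughly 8–10 N in total at the wrist, of which I put 4–6 N on the backstop. That split is worked out from the collar's friction, because the wrist force cannot separate the two contacts.
- **Reading:** The arm height puts the depth at about 61.2 mm. The top camera afterwards put the collar at about 61 mm above the tip, so the two agree.
- **Back in the stand:** The rod touched the socket floor at the same TCP height as when it was gripped (0.1277 m), so it did not slip in the hand. The gauge is released and the grip's top shows at the same pixel as at the start. The arm is well clear.
- **Other things:** The stones, ring and bowl show at the same pixels as before.

No check failed. The top and scene cameras disagreed by up to about 4 mm on absolute positions, so I aligned mainly by the wrist camera. The arm's position also wandered about 1 mm from what was commanded.

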